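Lock the rack stop into the shaker platform behind the tube rack

TASK

Secure the tube rack on the shaker platform before a run: lower the nut of the quarter-turn stop into the platform's slot behind the rack, press it down and give it a quarter turn, then let it spring up so that its grooves catch the lips of the slot. Then push the stop along the slot until the rack is fully home against the end fence and the stop sits snug against the rack, and leave the other things on the bench and platform where they are.

Things in the scene. Friction and masses are not known exactly. Their poses are not given: they have to be found in the camera images.
- shaker: bench shaker, cream housing with a flat aluminium platform 220 (x) by 360 mm (y), fixed. Origin on the bench under the platform's middle, z up. The platform's top (deck) is at z = +115 mm. Two guide ribs 5 mm high run along y on the deck, inner faces at x = +-30 mm; the rack's lane lies between them. A steel fence closes the lane at its +y end
- slot (a point): middle of the slot's mouth, at deck height; axes as the shaker's. The slot, 23 mm wide, runs along y over the whole platform at x = 0 and opens into a channel 44 mm wide inside, its floor 24 mm under the deck. The lips, 2.5 mm thick, turn down along both edges of the slot to 7 mm under the deck
- fence (a point): middle of the fence's face at deck height, at x = 0, y = +165 mm of the shaker; the fence is 36 mm high. Axes as the shaker's: y points along the slot into the fence
- stop: quarter-turn stop, loose, standing on its nut on the bench; 64 mm high, 170 g. Origin at the middle of the nut's underside; z up along the stem, x along the nut and the wing grip. Half a turn makes no difference. Once caught in the slot, its origin is 13 mm under the deck, its x axis across the slot; it still slides along the slot when pushed low with about 8 N (5 to 12 N)
- nut_top (a point): middle of the steel nut's top, 9 mm above the stop's origin. The nut is 37 mm (x) by 19 mm (y), 9 mm thick, with two round-edged grooves 6.5 mm wide, 3 mm deep across its top at x = +-12.75 mm for the lips. Along the slot it passes between the lips; pressed clear under them it turns freely either way; turned square to within about 8 degrees and let go, it springs up and the grooves take the lips
- collar_under (a point): middle of the underside of the stop's black round collar, 50 mm across, 12 mm thick, which slides up the stem against a spring. Free, it is 11 mm above the stop's origin. It comes to rest on the deck; from there press the stop 5 to 8 mm farther (5 N at first, 0.6 N more per mm; travel 8.5 mm) to bring the nut clear under the lips
- wing (a point): middle of the stop's grey flat wing grip, 46 mm (x) by 12 mm (y) by 30 mm high, 49 mm above the stop's origin, on top of a 14 mm stem; it lies along the nut
- rack: white tube rack, 56 mm (x) by 110 mm (y), 38 mm high, with ten short purple-capped tubes up to 58 mm high, about 250 g; stands on the deck between the guide ribs, 30 to 70 mm short of the fence, and slides. Origin at the middle of its underside, y along its length towards the fence
- rack_front (a point): middle of the lower edge of the rack's end that faces the fence; axes as the rack's
- rack_back (a point): middle of the lower edge of the rack's other end, where the stop comes to rest; axes as the rack's, so the stop's axis is then at y = -25 mm
- knob: bystander: a round black lobed knob 47 mm across on a plain round steel stud, 40 mm high, standing on the bench; not the stop
- hex_key: bystander: bent hex key, 90 mm long, lying on the shaker's deck beside the lane
- reagent: bystander: amber bottle, 64 mm across, 150 mm high
- jar: bystander: white jar with a blue cap, 56 mm across, 70 mm high
- tip_box: bystander: closed pipette-tip box 85 x 122 mm, 62 mm high
- pen: bystander: marker pen 145 mm long lying on the bench
- empty_rack: bystander: empty perforated rack 100 x 200 mm, 50 mm high
Things that resemble listed ones, but are neither listed nor needed, are in the scene too. What is shaped like the stop but green or orange is not meant.

How it is judged:
By the outcome, as a careful person would: the job done as asked, in the order asked, and still so for the second after the job is handed in, with the robot touching nothing.
It also fails if it takes over 53 s, if anything falls off the work surface, if the arm or the gripper's body presses on something with over 40 N, if the wrist force passes 120 N, or if a joint passes its speed limit or range.

ROBOT

A 6-joint arm with a two-finger parallel gripper is mounted at the origin on the work surface. World frame = base frame: x ahead of the robot, y to its left, z up, the work surface at z = 0. Lengths are in m, angles in rad, forces in N, time in s.
With the tool pointing down it reaches from about 0.25 to 0.725 m from the base axis. Payload 4 kg.
Tool frame: the origin (TCP) lies where the fingers leave the gripper's body, on its centre line; the fingertips stand 73 mm ahead of it and the grasp point (between the pads) lies 54 mm ahead of it (bot.tip_reach is the z of the fingertips in the tool frame, in m); z points along the fingers, x is the direction in which the jaws open and shut, and the axes are right-handed (so a half turn about z gives the same grasp; the last joint's range is limited). The gripper opens to 85 mm and grips with 20 to 120 N. Pads are 22 mm wide; open, the fingers measure 114 mm over their backs; the gripper's body (76 mm by 85 mm) begins 54 mm behind the grasp point. The pads swing forward as they close: fully open they stand 13 mm farther back than shut.
Start: joints at [1.11, 0.241, 0.005, 1.335, 0, 1.571], TCP at [0.222, 0.448, 0.304] pointing down, gripper open.
Joint ranges: [-2.72, 2.72], [-1.05, 1.87], [-1.09, 1.28], [-1.99, 2.15], [-1.42, 1.44], [-3.14, 3.14]. Speed limits (rad/s): [2.79, 2.79, 3.14, 3.14, 3.14, 3.14].

INTERFACE

Orientations are given as a unit quaternion [x, y, z, w].
In Python, from workcell import bot, vision, job_done gives the robot as it stands.
- The arm moves only by the tool drive_tool, never from a script. Its argument "steps" is one flat list of numbers, 7 for each row, row after row: the shift along the tool's x, y, z in m, then the turn, a rotation vector about the tool's x, y, z in degrees, then the closure, from -1 (fully open) to 1 (shut). A call has 1 to 8 rows; each row shifts and turns the commanded pose from where the row before left it, along the tool's axes as they then stand; what a row does not reach is not made up. A row lasts 1/12 s, in which the tool goes at most 41.7 mm and 7.16 degrees, less where a joint would pass 70% of its speed; a pose out of reach is approached as far as the arm can. A call is refused whole if a number of a shift passes 0.0417 or a number of a turn 7.16, either way. A call with a gripper value outside its range is refused whole. The fingers move at their own pace and stop on an object; the grip force is fixed at half the most. Time passes only in rows, so rows that do not move let the fingers close. It gives the time, the measured TCP pose, the force and the opening at its end, in the units of the state.
- bot.get_obs(): the state, without advancing time (a new reading comes with each control period).
- vision.camera(name): name is "side" or "top" or "wrist"; returns (picture, depth): 384x512x3 uint8, red, green, blue; 384x512 float32, m along the optical axis (not along the pixel's ray), 0 where there is no reading.
- vision.camera_model(name): a dict with "mtx" (3x3 intrinsics, pixels), "D" ([k1, k2, p1, p2, k3] as OpenCV has them; the pictures are not rectified), "rvec" (rotation vector, rad) and "tvec" (3), from world to camera coordinates, as OpenCV has them. Camera axes: x right, y down, z forward; pixel columns grow to the right and rows downward; lengths in m; the calibration is good to about 2 mm. A picture is of the moment at which its call begins: read the wrist's pose just before it. camera_model takes no time and is no camera call; for the wrist camera it gives the pose at the moment of the call.
- job_done(): hands the job in, once; it reports no verdict.
The state is a dict: "clock": time; "joint_pos": joint angles; "joint_vel": joint speeds; "tau": joint torques, N m; "eef_pos": TCP position; "tool_rot": TCP orientation; "ft_force": force on the tool from outside, world axes, zero at the start; "ft_torque": the same for the moment, N m; "grip_width": finger opening in m.
Only numpy, scipy, OpenCV 4.12 (cv2) and the standard library are available. Lean on these libraries where they do the work, as an engineer would, in place of code of your own. Each camera call takes 0.05 s, during which the arm holds its last target.

## Working session

There is one attempt and no reset: what is moved stays moved. The work goes in short steps, Python scripts to look and compute and a tool call to move; the robot and the scene stay as the last step left them, time stands still between calls to the robot, and variables do not carry over. Pictures are saved under pics/ and viewed, and the job is handed in when it is done.

Besides the shell and the picture viewer there is one more tool, called after "Call:" as name(argument=value, ...), one argument or row to a line, values as JSON. drive_tool: Moves the arm, as the interface text tells. Its arguments: {"type":"object","properties":{"steps":{"type":"array"}},"required":["steps"]}

```bash
mkdir -p pics; ls
cat > h.py <<'E'
import numpy as np, cv2
from workcell import bot, vision, job_done
from scipy.spatial.transform import Rotation as R
def snap(name,fn):
    m=vision.camera_model(name); p,d=vision.camera(name)
    np.savez('pics/'+fn+'.npz',p=p,d=d,mtx=m['mtx'],D=np.array(m['D'],float),rvec=m['rvec'],tvec=m['tvec'])
    cv2.imwrite('pics/'+fn+'.png',p[:,:,::-1])
def load(fn): return np.load('pics/'+fn+'.npz')
def cam(s):
    Rm=cv2.Rodrigues(np.array(s['rvec'],float))[0]; return Rm,np.array(s['tvec'],float).reshape(3)
def pz(s,u,v,z=None):
    """pixel -> world on plane z, or with depth if None"""
    q=cv2.undistortPoints(np.array([[[u,v]]],float),s['mtx'],s['D'])[0,0]
    Rm,t=cam(s); ray=Rm.T@np.array([q[0],q[1],1]); c=-Rm.T@t
    if z is None:
        k=s['d'][int(round(v)),int(round(u))]
    else: k=(z-c[2])/ray[2]
    return c+k*ray
def proj(s,P):
    return cv2.projectPoints(np.array(P,float).reshape(-1,1,3),s['rvec'],s['tvec'],s['mtx'],s['D'])[0].reshape(-1,2)
def cloud(s):
    h,w=s['d'].shape; u,v=np.meshgrid(np.arange(w),np.arange(h))
    q=cv2.undistortPoints(np.stack([u,v],-1).reshape(-1,1,2).astype(float),s['mtx'],s['D']).reshape(h,w,2)
    Rm,t=cam(s); pc=np.concatenate([q,np.ones((h,w,1))],-1)*s['d'][...,None]
    return (pc-t)@Rm
def crop(fn,out,u0,v0,u1,v1,k):
    im=cv2.imread('pics/'+fn+'.png')[v0:v1,u0:u1]; cv2.imwrite('pics/'+out+'.png',cv2.resize(im,None,fx=k,fy=k,interpolation=cv2.INTER_CUBIC))
E
python3 - <<'E'
from h import *
o=bot.get_obs(); print({k:np.round(v,3) for k,v in o.items()}, bot.tip_reach)
snap('top','top0'); snap('side','side0')
E
```

```text
pics
{'clock': np.float64(0.0), 'joint_pos': array([ 1.11 ,  0.241,  0.004,  1.335, -0.   ,  1.571]), 'joint_vel': array([ 0.001,  0.001, -0.   ,  0.001,  0.   , -0.001]), 'tau': array([-1.0000e-03, -3.7232e+01,  2.5240e+01,  1.7000e-02, -0.0000e+00,
       -0.0000e+00]), 'eef_pos': array([0.222, 0.447, 0.303]), 'tool_rot': array([ 0.85 ,  0.527, -0.001,  0.001]), 'ft_force': array([-0.816,  0.41 ,  0.103]), 'ft_torque': array([-0.004,  0.025,  0.013]), 'grip_width': np.float64(0.085)} 0.0726
```

View pics/top0.png

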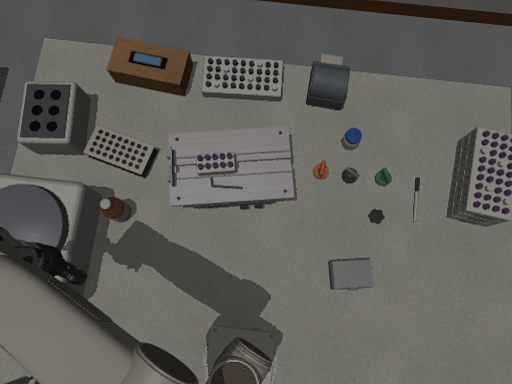

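View pics/side0.png

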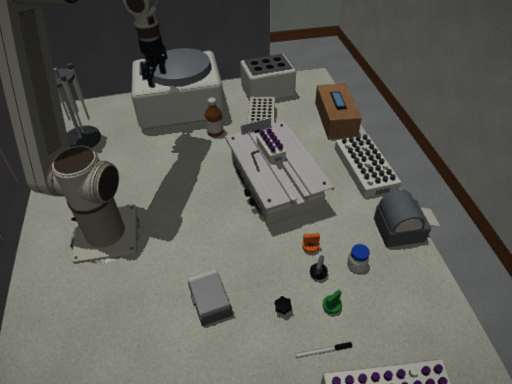

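Run:
```python
from h import *
crop('top0','c1',300,115,400,235,5)
crop('side0','c2',265,220,385,325,6)
crop('top0','c3',160,120,300,210,5)
s=load('top0')
for n,(u,v) in dict(grey=(350,175),orange=(321,170),green=(383,176),knob=(376,216),plat_tl=(168,134),rack=(215,162)).items(): print(n,pz(s,u,v).round(3))
```

```text
grey [ 0.59  -0.274  0.041]
orange [ 0.59  -0.181  0.061]
green [ 0.597 -0.376  0.045]
knob [ 0.471 -0.363  0.039]
plat_tl [ 0.673  0.321 -0.003]
rack [0.553 0.133 0.153]
```

View pics/c1.png

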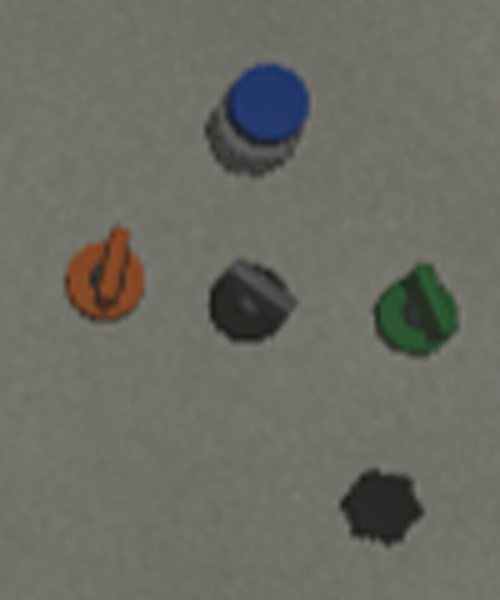

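View pics/c2.png

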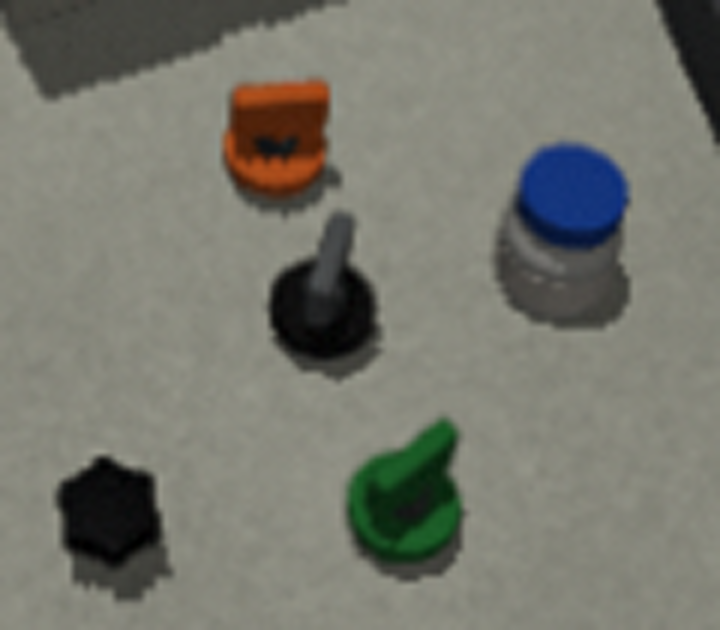

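View pics/c3.png

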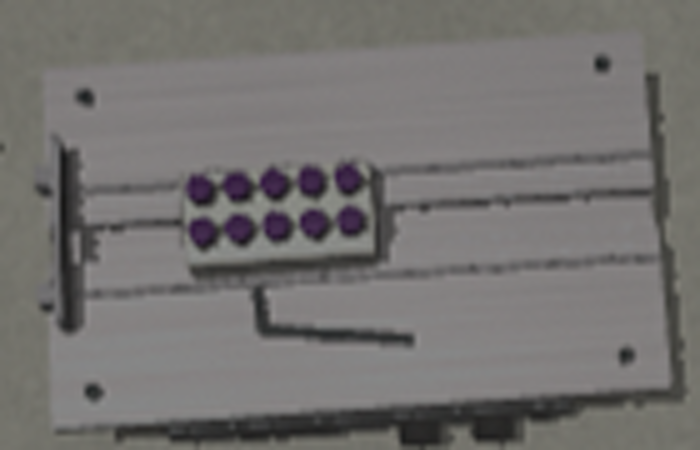

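The candidates in the top picture are orange (321,170), grey and black (350,175), green (383,176) and the lobed knob (376,216). The one at (350,175) has a grey flat wing on a black round collar, so it's the stop. The orange and green ones are ruled out by colour, and the knob has no wing. Next I'll make rough measurements of the shaker, rack and stop.

Run:
```python
from h import *
s=load('top0')
C=[(45,70),(640,35),(672,393),(55,430)]
P=[pz(s,160+u/5,120+v/5,0.115) for u,v in C]
for p in P: print(p.round(4))
# side lines directions
for a,b in [(1,0),(2,3)]:
    d=P[b]-P[a]; print('len',np.linalg.norm(d),'ang',np.degrees(np.arctan2(d[1],d[0])))
for a,b in [(2,1),(3,0)]:
    d=P[b]-P[a]; print('len',np.linalg.norm(d),'ang',np.degrees(np.arctan2(d[1],d[0])))
print('c',np.mean(P,0))
w=[pz(s,300+u/5,115+v/5,0.064) for u,v in [(240,262),(293,303)]]; print('wing',w, np.mean(w,0))
d=w[1]-w[0]; print(np.degrees(np.arctan2(d[1],d[0])))
c=pz(s,300+248/5,115+305/5,0.023); print('collar',c)
# deck depth
print([pz(s,u,v).round(4) for u,v in [(190,145),(270,140),(270,190),(185,195),(280,165)]])
for n in ['wrist']:
  m=vision.camera_model('wrist'); Rm=cv2.Rodrigues(np.array(m['rvec'],float))[0]; t=np.array(m['tvec'],float).reshape(3)
  cc=-Rm.T@t; o=bot.get_obs(); T=R.from_quat(o['tool_rot'])
  print('cam in tool',T.inv().apply(cc-o['eef_pos']).round(4),'axes in tool',(T.inv().as_matrix()@Rm.T).round(3)); print(m['mtx'])
```

```text
[0.6343 0.2875 0.115 ]
[ 0.6974 -0.0648  0.115 ]
[ 0.4806 -0.1053  0.115 ]
[0.4184 0.2469 0.115 ]
len 0.3578824483091155 ang 100.15191050020202
len 0.3576118341497833 ang 100.02732510811073
len 0.22050424530151697 ang 10.58301504840761
len 0.2197288851848871 ang 10.655323591281475
c [0.55766778 0.09107886 0.115     ]
wing [array([ 0.60721817, -0.26242412,  0.064     ]), array([ 0.58496186, -0.29649034,  0.064     ])] [ 0.59609001 -0.27945723  0.064     ]
-123.15758152444431
collar [ 0.5918635  -0.27666235  0.023     ]
[array([0.6071, 0.2197, 0.1158]), array([ 0.6499, -0.0154,  0.1159]), array([ 0.4984, -0.0321,  0.113 ]), array([0.4548, 0.2114, 0.1163]), array([ 0.5844, -0.0536,  0.0871])]
cam in tool [-0.0005 -0.0825 -0.071 ] axes in tool [[ 1.    -0.     0.001]
 [ 0.     0.946  0.323]
 [-0.001 -0.323  0.946]]
[[277.07198085   0.         253.3136663 ]
 [  0.         277.07198085 190.02655686]
 [  0.           0.           1.        ]]
```

```bash
cat >> h.py <<'E'
def plan(target,yaw,n,grip,start=None,tilt=True):
    """rows to bring TCP to target with tool down, tool x at yaw deg"""
    o=bot.get_obs(); p=np.array(o['eef_pos']) if start is None else np.array(start[0]); q=R.from_quat(o['tool_rot']) if start is None else start[1]
    y=np.radians(yaw); M=np.array([[np.cos(y),np.sin(y),0],[np.sin(y),-np.cos(y),0],[0,0,-1]])
    G=R.from_matrix(M); G2=R.from_matrix(M@np.diag([-1,-1,1]))
    rv=(q.inv()*G).as_rotvec(); rv2=(q.inv()*G2).as_rotvec()
    if np.linalg.norm(rv2)<np.linalg.norm(rv): rv=rv2
    target=np.array(target,float)
    rows=[]
    for i in range(n):
        left=n-i
        st=q.inv().apply((target-p)/left); Gq=G if np.linalg.norm(rv-(rv2))>1e-9 else G2
        rr=np.degrees((q.inv()*Gq).as_rotvec()/left)
        st=np.round(st,3 if i<n-1 else 4); rr=np.round(rr,1)
        rows.append([*st,*rr,grip]); p=p+q.apply(st); q=q*R.from_rotvec(np.radians(rr))
    print('end',p.round(4),'yaw',np.degrees(np.arctan2(q.as_matrix()[1,0],q.as_matrix()[0,0])).round(2))
    for k in range(0,n,8): print('['+', '.join(', '.join('%g'%(x+0) for x in r) for r in rows[k:k+8])+']')
E
python3 - <<'E'
from h import *
plan([0.54,0.05,0.36],10,16,-1)
E
```

```text
end [0.54 0.05 0.36] yaw 10.0
[-0.013, 0.029, -0.004, 0, 0, 3.3, -1, -0.012, 0.03, -0.004, 0, 0, 3.4, -1, -0.01, 0.03, -0.003, 0, 0, 3.3, -1, -0.008, 0.031, -0.004, 0, 0, 3.4, -1, -0.006, 0.031, -0.003, 0, 0, 3.3, -1, -0.005, 0.031, -0.004, 0, 0, 3.4, -1, -0.003, 0.032, -0.003, 0, 0, 3.3, -1, -0.001, 0.032, -0.004, 0, 0, 3.4, -1]
[0.001, 0.032, -0.003, 0, 0, 3.3, -1, 0.003, 0.032, -0.004, 0, 0, 3.4, -1, 0.005, 0.031, -0.003, 0, 0, 3.3, -1, 0.006, 0.031, -0.004, 0, 0, 3.4, -1, 0.008, 0.031, -0.003, 0, 0, 3.3, -1, 0.01, 0.03, -0.004, 0, 0, 3.4, -1, 0.012, 0.029, -0.003, 0, 0, 3.3, -1, 0.0139, 0.0288, -0.0035, 0.1, 0.1, 3.4, -1]
```

Call:
drive_tool(
  steps=[-0.013,0.029,-0.004,0,0,3.3,-1,-0.012,0.03,-0.004,0,0,3.4,-1,-0.01,0.03,-0.003,0,0,3.3,-1,-0.008,0.031,-0.004,0,0,3.4,-1,-0.006,0.031,-0.003,0,0,3.3,-1,-0.005,0.031,-0.004,0,0,3.4,-1,-0.003,0.032,-0.003,0,0,3.3,-1,-0.001,0.032,-0.004,0,0,3.4,-1],
)

```text
clock: 0.77
eef_pos: [0.3819, 0.2473, 0.3326]
tool_rot: [0.949, 0.314, -0.0, 0.0]
ft_force: [0.5, 1.1, -0.3]
grip_width: 0.0851
```

Call:
drive_tool(
  steps=[0.001,0.032,-0.003,0,0,3.3,-1,0.003,0.032,-0.004,0,0,3.4,-1,0.005,0.031,-0.003,0,0,3.3,-1,0.006,0.031,-0.004,0,0,3.4,-1,0.008,0.031,-0.003,0,0,3.3,-1,0.01,0.03,-0.004,0,0,3.4,-1,0.012,0.029,-0.003,0,0,3.3,-1,0.014,0.029,-0.003,0,0,3.4,-1],
)

```text
clock: 1.43
eef_pos: [0.5408, 0.0487, 0.3597]
tool_rot: [0.996, 0.086, -0.0, -0.0]
ft_force: [0.9, 0.1, 0.7]
grip_width: 0.0855
```

Run:
```python
from h import *
snap('wrist','w1'); im=cv2.imread('pics/w1.png'); cv2.imwrite('pics/w1b.png',cv2.resize(im,None,fx=1.5,fy=1.5,interpolation=cv2.INTER_CUBIC)); o=bot.get_obs(); print(o['clock'],o['eef_pos'],o['joint_pos'])
```

```text
1.4833 [0.54420282 0.04458922 0.35943244] [ 0.08338035  0.31800469  0.25275784  1.50345585 -0.00384996  1.489511  ]
```

View pics/w1b.png

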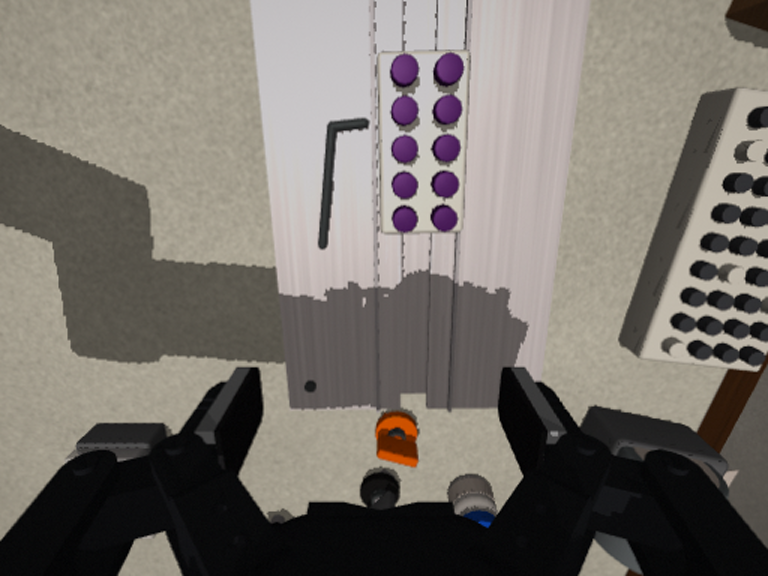

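Run:
```python
from h import *
im=cv2.imread('pics/w1.png'); c=cv2.resize(im[130:285,220:360],None,fx=5,fy=5,interpolation=cv2.INTER_CUBIC)
c=cv2.convertScaleAbs(c,alpha=1.6,beta=10)[:600]
cv2.imwrite('pics/w1c.png',c)
s=load('w1');
g=cv2.cvtColor(im,cv2.COLOR_BGR2GRAY)
for r in (170,175,215,235,255): print(r,g[r,240:320].tolist())
```

```text
170 [196, 194, 194, 193, 193, 192, 194, 193, 189, 165, 151, 142, 192, 191, 191, 192, 192, 194, 194, 193, 196, 194, 192, 192, 193, 196, 193, 164, 153, 162, 190, 188, 185, 187, 190, 194, 194, 192, 187, 187, 188, 187, 189, 193, 188, 175, 130, 166, 190, 187, 182, 182, 182, 184, 187, 188, 187, 187, 186, 190, 193, 188, 171, 79, 153, 155, 169, 182, 181, 186, 191, 189, 187, 186, 185, 184, 183, 182, 183, 181]
175 [194, 193, 193, 190, 193, 192, 192, 192, 184, 144, 156, 146, 118, 189, 189, 190, 190, 192, 190, 192, 195, 192, 191, 190, 190, 191, 191, 155, 118, 189, 189, 186, 184, 187, 189, 192, 192, 190, 185, 185, 186, 186, 189, 189, 187, 169, 102, 169, 184, 184, 180, 182, 182, 183, 186, 189, 186, 187, 187, 190, 191, 186, 171, 92, 151, 156, 177, 181, 182, 186, 189, 187, 186, 185, 184, 183, 182, 182, 182, 180]
215 [91, 92, 93, 92, 91, 91, 92, 92, 90, 87, 78, 77, 84, 91, 91, 92, 92, 92, 93, 93, 94, 92, 91, 90, 90, 91, 91, 91, 92, 92, 90, 89, 91, 91, 90, 91, 91, 90, 90, 91, 91, 92, 93, 90, 85, 70, 91, 91, 89, 88, 88, 90, 91, 93, 91, 89, 90, 94, 97, 93, 85, 54, 76, 78, 86, 87, 90, 93, 94, 94, 93, 92, 90, 90, 93, 93, 91, 90, 92, 92]
235 [90, 90, 91, 91, 91, 90, 92, 93, 91, 88, 81, 74, 77, 89, 90, 91, 93, 92, 92, 92, 92, 92, 90, 90, 89, 91, 90, 91, 92, 89, 89, 91, 93, 93, 89, 89, 89, 91, 90, 90, 91, 93, 91, 89, 84, 74, 92, 91, 88, 89, 90, 90, 92, 91, 89, 90, 93, 96, 93, 84, 57, 75, 77, 86, 87, 90, 92, 95, 93, 92, 92, 90, 90, 93, 91, 91, 89, 90, 89, 89]
255 [88, 90, 90, 91, 92, 90, 90, 93, 90, 88, 83, 75, 75, 78, 90, 92, 93, 91, 93, 91, 91, 91, 90, 90, 91, 90, 90, 91, 90, 90, 88, 91, 93, 92, 90, 87, 91, 90, 88, 90, 89, 91, 90, 85, 71, 92, 93, 89, 88, 87, 89, 91, 92, 92, 91, 92, 93, 92, 84, 58, 75, 75, 85, 86, 89, 90, 92, 91, 91, 90, 90, 91, 95, 92, 88, 92, 90, 88, 88, 91]
```

View pics/w1c.png

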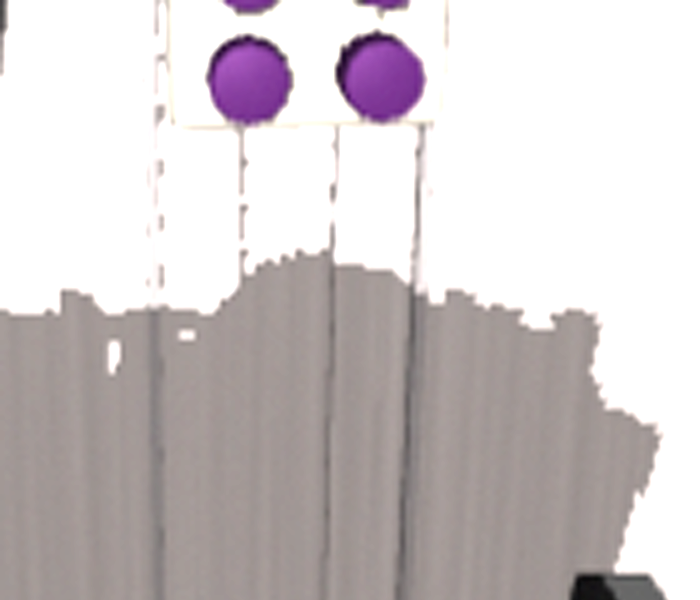

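Run:
```python
from h import *
s=load('w1')
c0=np.array([0.5577,0.0911]); 
def loc(p,a): 
    a=np.radians(a); d=p[:2]-c0; return np.array([d[0]*np.cos(a)+d[1]*np.sin(a),-d[0]*np.sin(a)+d[1]*np.cos(a)])
def L(n,u,v,z=.115):
    p=pz(s,u,v,z); print(n,p.round(4),'local',loc(p,10.2).round(4))
for u,v in [(286.3,170),(285,215),(284.8,235),(284,255)]: L('sR',u,v)
for u,v in [(268,170),(268,175)]: L('sL',u,v)
for u,v in [(301,215),(300,235),(299,255)]: L('ribR base',u,v)
for u,v in [(252,170),(252.5,235)]: L('ribLin top',u,v,.12)
# platform near end corners (1.5 scale)
L('end L',290/1.5,408/1.5); L('end R',497/1.5,408/1.5)
# rack top corners (crop /5+220,130)
k=1.5
for n,u,v in [('bl',382/k,232/k),('br',462/k,233/k),('tl',380/k,52/k),('tr',467/k,50/k)]: L('rack '+n,u,v,.153)
P=cloud(s); 
m=P[...,2]; print('deck z', np.median(m[200:260,200:280]), 'rack top', np.median(m[150:154,262:266]))
# stop
for u,v in [(380/k,488/k)]: print(pz(s,u,v), pz(s,u,v,.023))
```

```text
sR [0.5793 0.0552 0.115 ] local [ 0.0149 -0.0391]
sR [ 0.5897 -0.0014  0.115 ] local [ 0.0151 -0.0967]
sR [ 0.5952 -0.0286  0.115 ] local [ 0.0157 -0.1245]
sR [ 0.6002 -0.0574  0.115 ] local [ 0.0155 -0.1537]
sL [0.5581 0.0516 0.115 ] local [-0.0066 -0.039 ]
sL [0.5593 0.0456 0.115 ] local [-0.0065 -0.0451]
ribR base [0.6093 0.002  0.115 ] local [ 0.035  -0.0968]
ribR base [ 0.6142 -0.0253  0.115 ] local [ 0.035  -0.1246]
ribR base [ 0.6195 -0.0541  0.115 ] local [ 0.0351 -0.1538]
ribLin top [0.5394 0.0497 0.12  ] local [-0.0253 -0.0375]
ribLin top [ 0.5542 -0.033   0.12  ] local [-0.0254 -0.1215]
end L [ 0.4861 -0.1036  0.115 ] local [-0.105  -0.1789]
end R [ 0.6678 -0.0721  0.115 ] local [ 0.0795 -0.1801]
rack bl [0.5381 0.0745 0.153 ] local [-0.0223 -0.0129]
rack br [0.5915 0.083  0.153 ] local [ 0.0319 -0.014 ]
rack tl [0.5184 0.1804 0.153 ] local [-0.0229  0.0949]
rack tr [0.5688 0.1902 0.153 ] local [0.0285 0.0955]
deck z 0.11601104114516692 rack top 0.17323969905392744
[ 0.59586001 -0.26763098  0.02408852] [ 0.59604416 -0.26869539  0.023     ]
```

Run:
```python
from h import *
plan([0.594,-0.274,0.25],-33,11,0,start=([0.5441,0.0446,0.3595],R.from_quat(bot.get_obs()['tool_rot'])))
s=load('top0'); print('jar',pz(s,353,136,.07))
```

```text
end [ 0.594 -0.274  0.25 ] yaw -32.97
[0, 0.029, 0.01, 0, 0, 3.9, 0, 0.002, 0.029, 0.01, 0, 0, 3.9, 0, 0.004, 0.029, 0.01, 0, 0, 3.8, 0, 0.006, 0.029, 0.01, 0, 0, 3.9, 0, 0.007, 0.028, 0.01, 0, 0, 3.8, 0, 0.009, 0.028, 0.01, 0, 0, 3.9, 0, 0.011, 0.027, 0.01, 0, 0, 3.8, 0, 0.013, 0.026, 0.01, 0, -0.1, 3.9, 0]
[0.015, 0.026, 0.01, 0, 0, 3.8, 0, 0.016, 0.024, 0.01, 0.1, -0.1, 3.9, 0, 0.0186, 0.0233, 0.0106, 0, 0, 3.8, 0]
jar [ 0.70819728 -0.26969507  0.07      ]
```

Call:
drive_tool(
  steps=[0,0.029,0.01,0,0,3.9,0,0.002,0.029,0.01,0,0,3.9,0,0.004,0.029,0.01,0,0,3.8,0,0.006,0.029,0.01,0,0,3.9,0,0.007,0.028,0.01,0,0,3.8,0,0.009,0.028,0.01,0,0,3.9,0,0.011,0.027,0.01,0,0,3.8,0,0.013,0.026,0.01,0,0,3.9,0],
)

```text
clock: 2.15
eef_pos: [0.5784, -0.1813, 0.2788]
tool_rot: [0.983, -0.183, -0.001, -0.0]
ft_force: [0.9, 0.3, 0.5]
grip_width: 0.0429
```

Call:
drive_tool(
  steps=[0.015,0.026,0.01,0,0,3.8,0,0.016,0.024,0.01,0,0,3.9,0,0.018,0.023,0.01,0,0,3.8,0,0,0,0,0,0,0,0,0,0,0,0,0,0,0,0,0,0,0,0,0,0],
)

```text
clock: 2.65
eef_pos: [0.5925, -0.2666, 0.2493]
tool_rot: [0.96, -0.279, -0.001, -0.0]
ft_force: [-0.0, -0.1, 1.1]
grip_width: 0.0427
```

Run:
```python
from h import *
o=bot.get_obs(); print(o['clock'],o['eef_pos'],np.abs(o['joint_vel']).max(),o['grip_width'])
snap('wrist','w2'); im=cv2.imread('pics/w2.png'); cv2.imwrite('pics/w2b.png',cv2.resize(im,None,fx=1.5,fy=1.5,interpolation=cv2.INTER_CUBIC)); o=bot.get_obs(); print(o['clock'],o['eef_pos'],o['joint_pos'])
```

```text
2.65 [ 0.59245622 -0.26661037  0.24933567] 0.02309159459832639 0.0427151006184277
2.7 [ 0.59274385 -0.26610978  0.25001045] [-4.22140566e-01  5.68294264e-01  3.57290534e-01  1.36023869e+00
  4.60859729e-04  1.71282659e+00]
```

View pics/w2b.png

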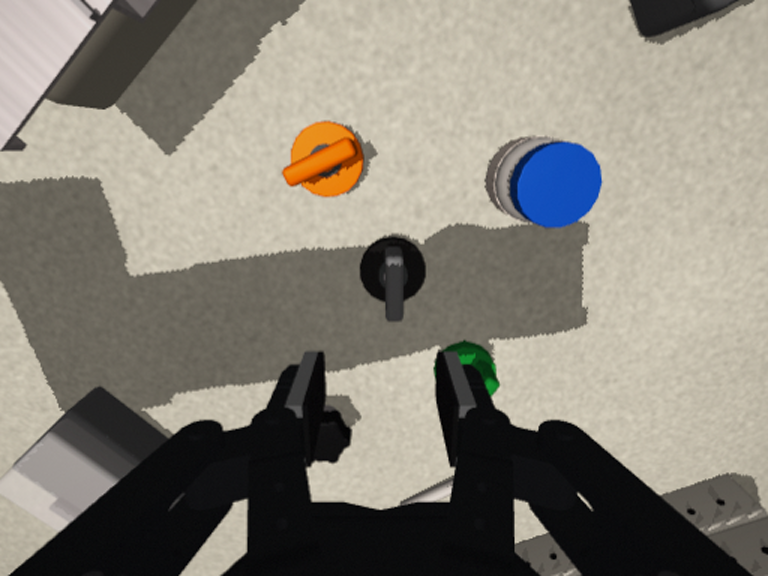

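Run:
```python
from h import *
im=cv2.imread('pics/w2.png'); c=cv2.convertScaleAbs(im[150:225,225:300],alpha=2.0,beta=15)
cv2.imwrite('pics/w2c.png',cv2.resize(c,None,fx=8,fy=8,interpolation=cv2.INTER_CUBIC))
s=load('w2'); P=cloud(s); z=P[...,2]
for v in range(160,218,4): print(v,[f'{x*1000:.0f}' for x in z[v,252:276]])
```

```text
160 ['13', '18', '18', '20', '21', '21', '23', '24', '23', '24', '23', '24', '23', '22', '23', '22', '22', '22', '18', '14', '1', '1', '0', '1']
164 ['26', '24', '24', '24', '25', '23', '24', '24', '25', '25', '24', '24', '25', '25', '24', '25', '24', '24', '23', '24', '24', '25', '24', '22']
168 ['24', '24', '24', '23', '25', '50', '52', '53', '53', '54', '54', '54', '53', '53', '54', '50', '25', '25', '24', '24', '24', '24', '24', '24']
172 ['25', '25', '23', '24', '24', '63', '63', '65', '64', '65', '65', '66', '64', '64', '64', '64', '63', '24', '23', '25', '23', '24', '24', '24']
176 ['24', '25', '24', '25', '30', '64', '64', '65', '65', '65', '64', '65', '65', '65', '65', '64', '65', '24', '22', '23', '25', '25', '24', '23']
180 ['23', '31', '34', '34', '34', '64', '65', '64', '65', '66', '66', '65', '66', '66', '66', '64', '63', '35', '36', '24', '23', '25', '24', '25']
184 ['26', '34', '33', '34', '36', '63', '64', '66', '65', '65', '66', '65', '65', '65', '65', '64', '65', '35', '34', '34', '23', '24', '24', '24']
188 ['23', '34', '35', '34', '35', '64', '65', '65', '65', '6
[... 370 characters left out ...]
4', '24', '24']
200 ['1', '23', '25', '24', '24', '63', '64', '65', '66', '65', '64', '65', '64', '64', '65', '64', '64', '23', '24', '1', '2', '2', '1', '1']
204 ['3', '1', '-0', '1', '0', '62', '65', '65', '65', '66', '65', '65', '66', '65', '65', '64', '64', '1', '1', '1', '1', '-0', '1', '1']
208 ['1', '1', '1', '1', '1', '62', '64', '66', '66', '65', '66', '65', '64', '65', '65', '63', '64', '1', '1', '2', '1', '1', '0', '-1']
212 ['1', '2', '2', '1', '2', '62', '65', '65', '65', '65', '66', '66', '65', '65', '65', '65', '63', '1', '-0', '1', '1', '1', '1', '1']
216 ['1', '2', '1', '0', '2', '-0', '1', '2', '1', '1', '-0', '0', '0', '1', '1', '1', '2', '0', '0', '1', '2', '1', '1', '1']
```

View pics/w2c.png

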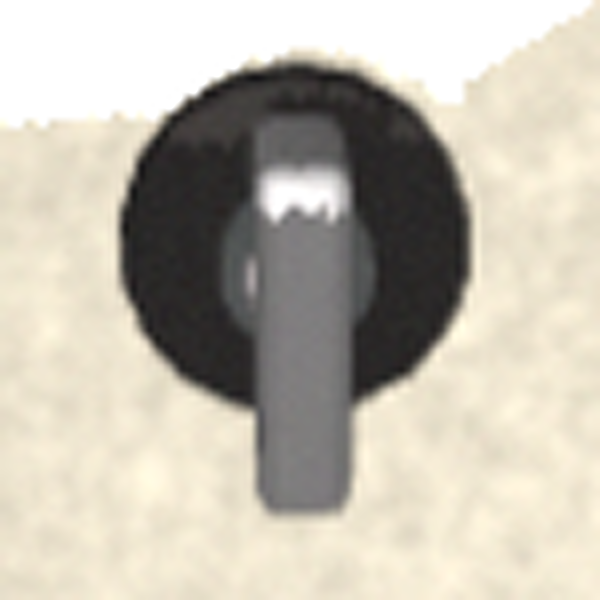

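Run:
```python
from h import *
s=load('w2'); P=cloud(s)
def fit(zlo,zhi,u0,v0,u1,v1):
    q=P[v0:v1,u0:u1].reshape(-1,3); q=q[(q[:,2]>zlo)&(q[:,2]<zhi)]
    (c,sz,a)=cv2.minAreaRect((q[:,:2]*1000).astype(np.float32)); return np.array(c).round(1),np.array(sz).round(1),round(a,1)
print('wing',fit(.061,.07,245,150,285,225))
print('collar',fit(.021,.028,235,150,290,225))
print('green',pz(s,466/1.5,372/1.5),'jar',pz(s,557/1.5,184/1.5))
o=bot.get_obs();print(o['eef_pos'])
for u in (257,268.6):
  for v in (172,213): print(u,v,pz(s,u,v,.0645).round(4))
```

```text
wing (array([ 596.6, -278. ]), array([45. , 11.1]), 58.0)
collar (array([ 596.7, -277.7]), array([47.8, 48.3]), 58.6)
green [ 0.6221359  -0.27744731  0.19167576] jar [ 0.71266381 -0.27130222  0.07064091]
[ 0.59274385 -0.26610978  0.25001045]
257 172 [ 0.6033 -0.2569  0.0645]
257 213 [ 0.5807 -0.2929  0.0645]
268.6 172 [ 0.6127 -0.2628  0.0645]
268.6 213 [ 0.5905 -0.2991  0.0645]
```

Run:
```python
from h import *
plan([.5967,-.2778,.110],-32,7,0)
```

```text
end [ 0.5967 -0.2777  0.11  ] yaw -32.02
[0.001, 0.001, 0.02, 0, 0, 0, 0, 0.001, 0.001, 0.02, 0, 0, -0.1, 0, 0.002, 0.001, 0.02, 0, 0, 0, 0, 0.001, 0.001, 0.02, 0, 0, -0.1, 0, 0.002, 0.001, 0.02, 0, 0, 0, 0, 0.001, 0.001, 0.02, 0, 0, -0.1, 0, 0.0016, 0.0018, 0.02, 0, 0, 0, 0]
```

Call:
drive_tool(
  steps=[0.005,0.004,0.02,0,0,0,0,0.0046,0.0038,0.02,0,0,-0.3,0,0,0,0.025,0,0,0,0,0,0,0.025,0,0,0,0,0,0,0.025,0,0,0,0,0,0,0.025,0,0,0,0,0,0,0,0,0,0,0,0,0,0,0,0,0,0],
)

```text
clock: 3.37
eef_pos: [0.596, -0.277, 0.1093]
tool_rot: [0.961, -0.275, -0.002, -0.0]
ft_force: [-0.1, 0.6, 0.4]
grip_width: 0.0425
```

Run:
```python
from h import *
o=bot.get_obs(); print(o['clock'],o['eef_pos'],o['ft_force'])
snap('wrist','w3'); im=cv2.imread('pics/w3.png'); cv2.imwrite('pics/w3b.png',cv2.resize(im[130:384,120:400],None,fx=2.3,fy=2.3,interpolation=cv2.INTER_CUBIC))
```

```text
3.3667 [ 0.59604513 -0.27701821  0.1093176 ] [-0.07769579  0.56379429  0.39968656]
```

View pics/w3b.png

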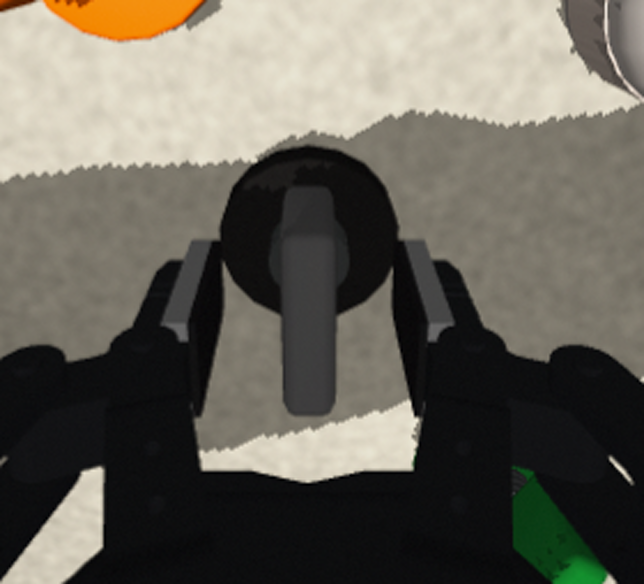

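The stop's wing sits centred between the open pads (wing at crop column 308, pads at 205 and 410). Closing now.

Call:
drive_tool(
  steps=[0,0,0,0,0,0,1,0,0,0,0,0,0,1,0,0,0,0,0,0,1,0,0,0,0,0,0,1,0,0,0,0,0,0,1,0,0,0,0,0,0,1],
)

```text
clock: 3.92
eef_pos: [0.5979, -0.2793, 0.1124]
tool_rot: [0.961, -0.276, 0.002, 0.0]
ft_force: [-1.0, 1.0, 6.9]
grip_width: 0.0111
```

Run:
```python
from h import *
o=bot.get_obs(); print(o['grip_width'],o['eef_pos'])
# lift then to the look pose
q=R.from_quat(o['tool_rot']); p=o['eef_pos']+np.array([0,0,.123])
plan([0.578,0.003,0.30],10,11,1,start=(p,q))
```

```text
0.011073179230695859 [ 0.5979454  -0.27933821  0.11239097]
end [0.578 0.003 0.3  ] yaw 10.0
[-0.015, -0.021, -0.006, 0, 0, -3.8, 1, -0.014, -0.022, -0.006, 0, 0, -3.8, 1, -0.012, -0.023, -0.006, 0, 0, -3.8, 1, -0.011, -0.023, -0.006, 0, 0, -3.8, 1, -0.009, -0.024, -0.006, 0, 0, -3.8, 1, -0.008, -0.025, -0.006, 0, 0, -3.9, 1, -0.006, -0.025, -0.006, 0, 0, -3.8, 1, -0.004, -0.025, -0.006, 0, -0.1, -3.9, 1]
[-0.002, -0.025, -0.006, 0, 0, -3.8, 1, -0.001, -0.026, -0.006, 0, -0.1, -3.9, 1, 0.0007, -0.0256, -0.0051, 0.1, 0, -3.8, 1]
```

Call:
drive_tool(
  steps=[0,0,-0.03,0,0,0,1,0,0,-0.04,0,0,0,1,0,0,-0.04,0,0,0,1,0,0,-0.013,0,0,0,1],
)

```text
clock: 4.25
eef_pos: [0.5985, -0.2798, 0.2401]
tool_rot: [0.961, -0.277, 0.005, 0.001]
ft_force: [1.5, -0.1, -0.7]
grip_width: 0.0108
```

Call:
drive_tool(
  steps=[-0.015,-0.021,-0.006,0,0,-3.8,1,-0.014,-0.022,-0.006,0,0,-3.8,1,-0.012,-0.023,-0.006,0,0,-3.8,1,-0.011,-0.023,-0.006,0,0,-3.8,1,-0.009,-0.024,-0.006,0,0,-3.8,1,-0.008,-0.025,-0.006,0,0,-3.9,1,-0.006,-0.025,-0.006,0,0,-3.8,1,-0.004,-0.025,-0.006,0,0,-3.9,1],
)

```text
clock: 4.92
eef_pos: [0.5817, -0.0719, 0.2811]
tool_rot: [1.0, -0.012, -0.0, -0.0]
ft_force: [-0.4, -0.1, -1.1]
grip_width: 0.0108
```

Call:
drive_tool(
  steps=[-0.002,-0.025,-0.006,0,0,-3.8,1,-0.001,-0.026,-0.006,0,0,-3.9,1,0.001,-0.026,-0.005,0,0,-3.8,1,0,0,0,0,0,0,1,0,0,0,0,0,0,1,0,0,0,0,0,0,1],
)

```text
clock: 5.42
eef_pos: [0.577, 0.0036, 0.2977]
tool_rot: [0.996, 0.087, -0.0, 0.0]
ft_force: [-0.3, 0.3, -1.9]
grip_width: 0.011
```

Run:
```python
from h import *
o=bot.get_obs(); print(o['clock'],o['eef_pos'],o['tool_rot'],np.abs(o['joint_vel']).max(),o['grip_width'],o['ft_force'])
snap('wrist','w4'); snap('side','s4'); im=cv2.imread('pics/w4.png'); cv2.imwrite('pics/w4b.png',cv2.resize(im,None,fx=1.5,fy=1.5,interpolation=cv2.INTER_CUBIC)); o=bot.get_obs(); print(o['clock'],o['eef_pos'],o['joint_pos'])
crop('s4','s4c',200,60,350,220,3.5)
```

```text
5.4167 [0.57696777 0.00363019 0.29771267] [ 9.96213962e-01  8.69344549e-02 -2.70555805e-04  2.64002136e-04] 0.024691588518639916 0.01097400786038735 [-0.30098074  0.31879222 -1.92045496]
5.5167 [0.57700698 0.00288256 0.29745423] [ 5.13104363e-03  3.98399992e-01  2.09569315e-01  1.38287714e+00
 -3.38303942e-04  1.40315057e+00]
```

View pics/w4b.png

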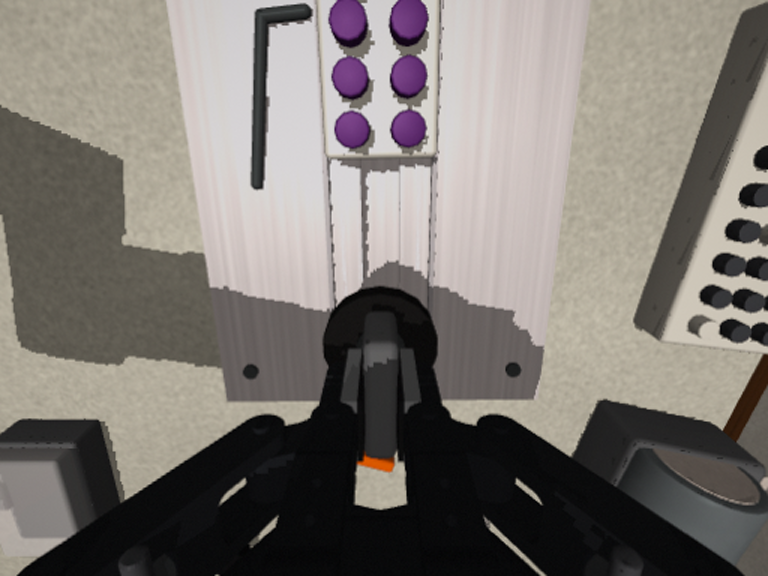

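View pics/s4c.png

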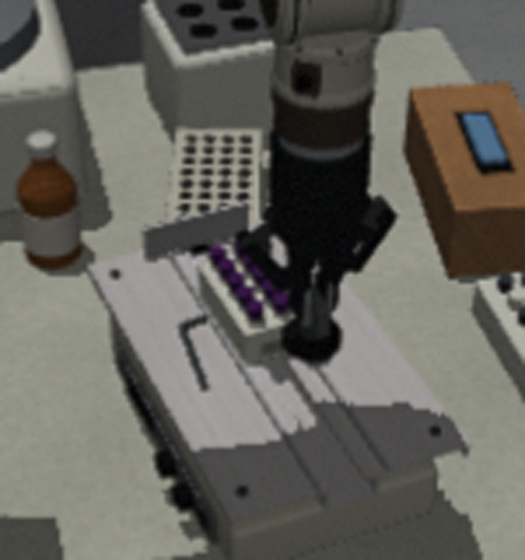

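The stop hangs upright in the gripper over the deck behind the rack. The slot edges show between the rack's end and the collar, at about (365,210) and (400,210). I'll measure them closer.

Run:
```python
from h import *
im=cv2.imread('pics/w4.png'); c=im[95:205,210:300]
cv2.imwrite('pics/w4c.png',cv2.resize(cv2.convertScaleAbs(c,alpha=0.8),None,fx=6,fy=5.4,interpolation=cv2.INTER_CUBIC))
g=cv2.cvtColor(im,cv2.COLOR_BGR2GRAY)
for r in (118,130,140,150,165): print(r,list(zip(range(214,296),g[r,214:296].tolist())) if 0 else ' '.join(f'{u}:{g[r,u]}' for u in range(214,296)))
```

```text
118 214:211 215:198 216:185 217:185 218:173 219:137 220:214 221:213 222:215 223:214 224:214 225:215 226:215 227:215 228:214 229:214 230:215 231:214 232:214 233:214 234:214 235:214 236:215 237:214 238:215 239:204 240:140 241:103 242:102 243:121 244:182 245:214 246:214 247:215 248:214 249:214 250:215 251:215 252:214 253:214 254:215 255:214 256:215 257:213 258:215 259:214 260:214 261:214 262:214 263:214 264:214 265:208 266:185 267:215 268:214 269:212 270:212 271:211 272:212 273:211 274:211 275:212 276:215 277:214 278:213 279:214 280:213 281:212 282:214 283:214 284:214 285:212 286:197 287:99 288:176 289:176 290:169 291:155 292:209 293:209 294:209 295:209
130 214:215 215:209 216:182 217:183 218:172 219:127 220:184 221:214 222:215 223:215 224:215 225:216 226:215 227:214 228:215 229:214 230:214 231:215 232:215 233:214 234:214 235:214 236:215 237:215 238:214 239:206 240:166 241:102 242:103 243:103 244:135 245:215 246:214 247:214 248:212 249:211 250:213 251:214 252:215 253:214 254:214 255:215 256:215 257:212 258:213 259:213 260:212 261:213 262:215 263:215 264:213 265:206 266:185 267:213 268:2
[... 1493 characters left out ...]
89 291:202 292:201 293:201 294:204 295:210
165 214:207 215:207 216:206 217:199 218:172 219:172 220:159 221:86 222:130 223:206 224:206 225:207 226:209 227:209 228:213 229:210 230:210 231:211 232:211 233:210 234:206 235:205 236:205 237:205 238:207 239:208 240:198 241:147 242:101 243:99 244:101 245:130 246:206 247:205 248:202 249:201 250:203 251:205 252:206 253:205 254:207 255:205 256:203 257:201 258:202 259:204 260:204 261:205 262:207 263:208 264:205 265:196 266:179 267:204 268:203 269:199 270:196 271:198 272:198 273:198 274:201 275:204 276:206 277:206 278:214 279:208 280:203 281:207 282:210 283:207 284:202 285:185 286:101 287:168 288:167 289:174 290:200 291:196 292:197 293:197 294:203 295:205
```

View pics/w4c.png

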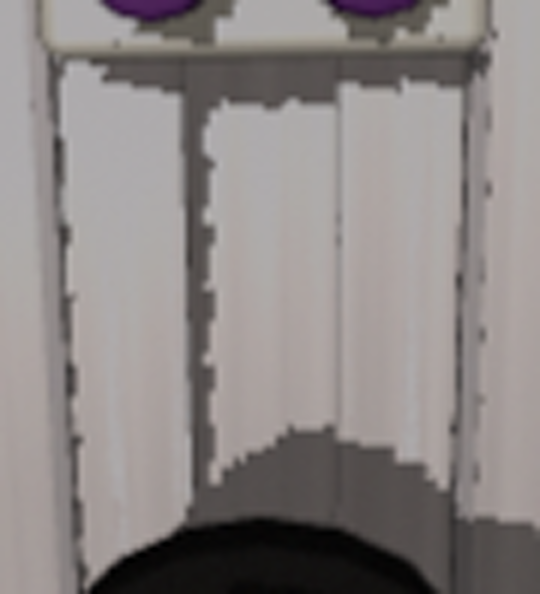

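Run:
```python
from h import *
s=load('w4')
A={'L118':(240,118),'L165':(241,165),'R118':(266,118),'R165':(266,165)}
W={k:pz(s,u,v,.1155) for k,(u,v) in A.items()}
for k in W: print(k,W[k].round(4))
for e in 'LR':
    d=W[e+'118']-W[e+'165']; print(e,np.degrees(np.arctan2(d[1],d[0])))
print('width',np.linalg.norm((W['L118']-W['R118'])[:2]))
mid=(W['L165']+W['R165']+W['L118']+W['R118'])/4; print('mid',mid)
rb=[pz(s,220,118,.115),pz(s,287,118,.115)]; print('ribs',rb, np.mean(rb,0), np.linalg.norm(rb[0]-rb[1]))
# rack back end (top edge) at z .153
print('rackback',[pz(s,u,v,.153).round(4) for u,v in [(330/1.5,155/1.5),(435/1.5,157/1.5)]])
# platform near edge
E0=[pz(s,228/1.5,401/1.5,.115),pz(s,536/1.5,398/1.5,.115)]; print('edge',E0); d=E0[1]-E0[0]; print(np.degrees(np.arctan2(d[1],d[0])))
# stop in hand
P=cloud(s); o=bot.get_obs(); T=R.from_quat(o['tool_rot']); Q=T.inv().apply((P-o['eef_pos']).reshape(-1,3)).reshape(P.shape)
for r in (195,205,215,225,235): print(r,(Q[r,250:256].mean(0)*1000).round(1),(Q[r,218:225].mean(0)*1000).round(1))
reg=Q[185:245,210:300].reshape(-1,3)
col=reg[(reg[:,2]>.075)&(reg[:,2]<.11)]; print(np.percentile(col[:,2],[5,50,95]))
cz=np.median(col[:,2]); c2=col[abs(col[:,2]-cz)<.004]; print(cv2.minEnclosingCircle((c2[:,:2]*1000).astype(np.float32)), c2[:,0].min(),c2[:,0].max(),c2[:,1].min())
```

```text
L118 [0.5547 0.0643 0.1155]
L165 [0.5623 0.0223 0.1155]
R118 [0.5774 0.0683 0.1155]
R165 [0.5854 0.0263 0.1155]
L 100.32717054428744
R 100.81648701777034
width 0.023048827609094196
mid [0.56992836 0.04528013 0.1155    ]
ribs [array([0.5371509, 0.0611547, 0.115    ]), array([0.59576163, 0.07145084, 0.115     ])] [0.56645627 0.06630277 0.115     ] 0.059508221697329604
rackback [array([0.5396, 0.0752, 0.153 ]), array([0.591 , 0.0833, 0.153 ])]
edge [array([ 0.4865618, -0.104864 ,  0.115    ]), array([ 0.70172484, -0.06457037,  0.115     ])]
10.606936919290922
195 [ -0.1 -24.8  90.5] [-30.3   6.9 178.2]
205 [ -0.  -19.   88.3] [-29.6  13.  167.8]
215 [ -0.  -23.2  63.7] [-21.7  -6.2 101.9]
225 [  0.  -23.2  51.7] [-20.   -5.5  87.9]
235 [  0.  -20.1  47.2] [-20.3   1.6  87.9]
[0.08703802 0.08823471 0.0949859 ]
((0.48786693811416626, -0.6931442618370056), 24.873016357421875) -0.024071193498378326 0.024963375946424254 -0.025563110835616142
```

Run:
```python
from h import *
plan([.5775,.0030,.232],10.5,4,1)
```

```text
end [0.5775 0.003  0.232 ] yaw 10.5
[0, 0, 0.016, 0, 0, -0.2, 1, 0, 0, 0.016, 0, 0, -0.1, 1, 0, 0, 0.017, 0, 0, -0.2, 1, 0.0006, 0, 0.0165, 0, 0.1, -0.1, 1]
```

Call:
drive_tool(
  steps=[0.0005,0,0.016,0,0,-0.3,1,0,0,0.016,0,0,-0.3,1,0,0,0.017,0,0,0,1,0,0,0.016,0,0,0,1,0,0,0,0,0,0,1,0,0,0,0,0,0,1],
)

```text
clock: 6.02
eef_pos: [0.577, 0.0029, 0.2318]
tool_rot: [0.996, 0.091, -0.002, -0.0]
ft_force: [1.6, 0.4, -1.7]
grip_width: 0.0111
```

Run:
```python
from h import *
o=bot.get_obs(); q=R.from_quat(o['tool_rot']).as_matrix(); print(o['clock'],o['eef_pos'],np.degrees(np.arctan2(q[1,0],q[0,0])),o['ft_force'])
snap('wrist','w5'); im=cv2.imread('pics/w5.png'); cv2.imwrite('pics/w5b.png',cv2.resize(im[60:260,160:350],None,fx=3,fy=3,interpolation=cv2.INTER_CUBIC))
```

```text
6.0167 [0.57695531 0.00289024 0.23179392] 10.491784764364406 [ 1.57782781  0.3723644  -1.73502303]
```

View pics/w5b.png

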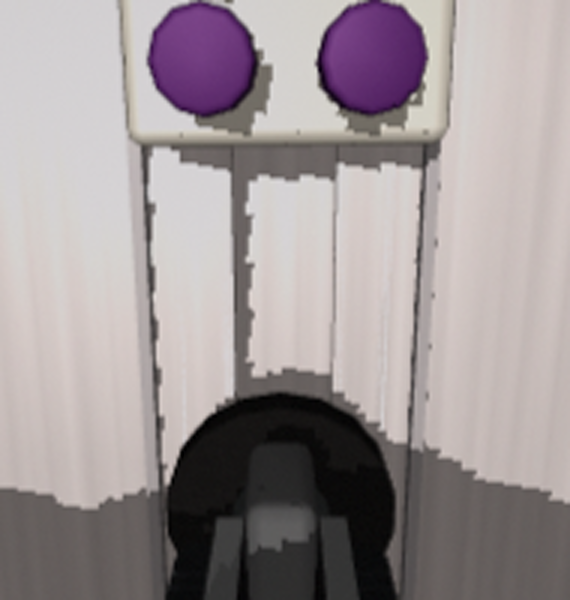

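The slot edges are at crop columns 233 and 335 (middle 284). The collar and wing are centred at 281.5, so I need about 0.5 mm more in +x, which agrees with the pose reading. Then lower.

Call:
drive_tool(
  steps=[0.0006,0,0.003,0,0,0,1,0,0,0.004,0,0,0,1,0,0,0.003,0,0,0,1,0,0,0.003,0,0,0,1,0,0,0,0,0,0,1],
)

```text
clock: 6.48
eef_pos: [0.5793, 0.0039, 0.2267]
tool_rot: [0.996, 0.092, 0.004, 0.001]
ft_force: [-8.2, -1.1, 24.2]
grip_width: 0.0111
```

Contact came early: 24 N at z = 0.2267, so the nut sits on a lip. Back up and measure.

Call:
drive_tool(
  steps=[0,0,-0.006,0,0,0,1,0,0,-0.008,0,0,0,1,0,0,0,0,0,0,1,0,0,0,0,0,0,1],
)

```text
clock: 6.82
eef_pos: [0.5787, 0.0041, 0.2342]
tool_rot: [0.996, 0.092, 0.001, 0.0]
ft_force: [-0.9, -0.7, -1.8]
grip_width: 0.0106
```

Run:
```python
from h import *
o=bot.get_obs(); q=R.from_quat(o['tool_rot']).as_matrix(); print(o['clock'],o['eef_pos'],np.degrees(np.arctan2(q[1,0],q[0,0])),o['ft_force'])
snap('wrist','w6'); snap('side','s6'); snap('top','t6'); im=cv2.imread('pics/w6.png'); cv2.imwrite('pics/w6b.png',cv2.resize(im[60:260,160:350],None,fx=4,fy=3,interpolation=cv2.INTER_CUBIC))
crop('s6','s6c',240,110,330,210,6)
s=load('w6'); P=cloud(s); T=R.from_quat(o['tool_rot']); Q=T.inv().apply((P-o['eef_pos']).reshape(-1,3)).reshape(P.shape)
reg=Q[185:245,210:300].reshape(-1,3)
cz=.088; c2=reg[abs(reg[:,2]-cz)<.005]; print(len(c2),np.median(c2[:,2]),cv2.minEnclosingCircle((c2[:,:2]*1000).astype(np.float32)), c2[:,0].min(),c2[:,0].max(),c2[:,1].min())
print('collar plane fit',np.linalg.lstsq(np.c_[c2[:,:2],np.ones(len(c2))],c2[:,2],rcond=None)[0])
```

```text
6.8167 [0.57865456 0.00411204 0.23420315] 10.602177135350415 [-0.91255768 -0.74137653 -1.80422507]
2080 0.08844687407525997 ((0.526043176651001, 0.26552265882492065), 24.957500457763672) -0.024275498213469922 0.02507623114602265 -0.024578387322878606
collar plane fit [ 0.00343191 -0.0320039   0.08821274]
```

View pics/w6b.png

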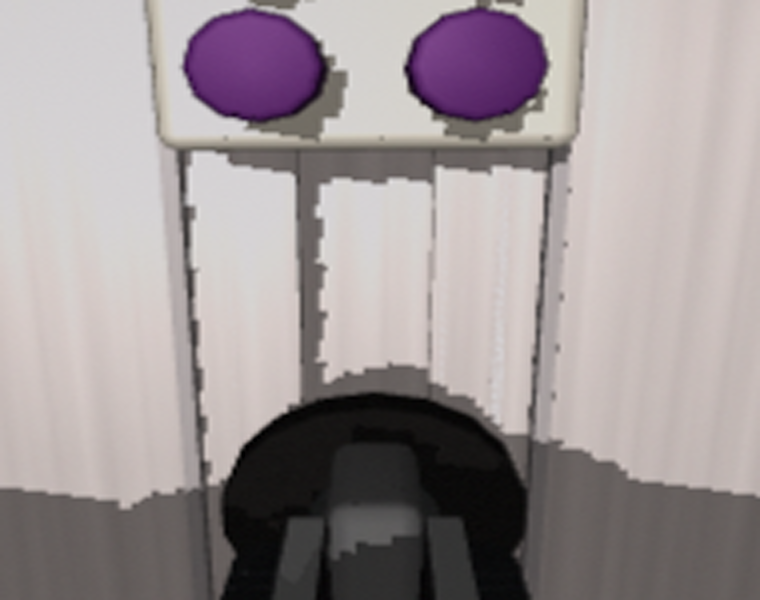

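View pics/s6c.png

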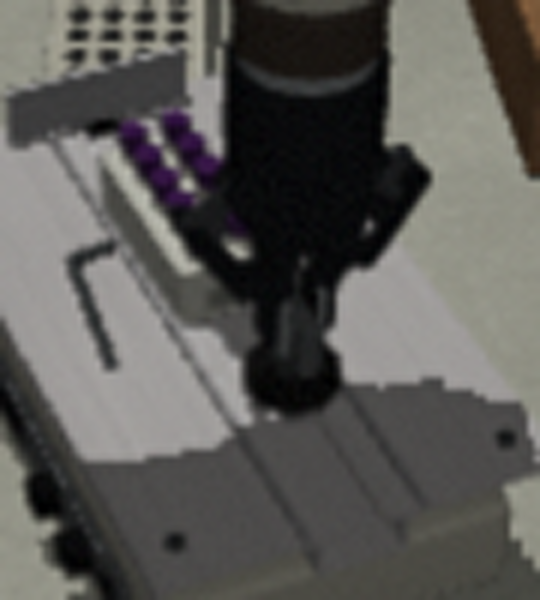

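The arm is compliant (about 3 N/mm), so it drifted. In this view the slot middle is at crop column 366 and the collar at 375, which makes the stop about 1.5 mm too far in +x. Correct that.

Call:
drive_tool(
  steps=[-0.0014,0,0,0,0,0,1,0,0,0.002,0,0,0,1,0,0,0.001,0,0,0,1,0,0,0,0,0,0,1,0,0,0,0,0,0,1],
)

```text
clock: 7.38
eef_pos: [0.5768, 0.0038, 0.2306]
tool_rot: [0.996, 0.092, -0.0, -0.0]
ft_force: [0.2, -0.3, -2.2]
grip_width: 0.0111
```

Run:
```python
from h import *
o=bot.get_obs(); q=R.from_quat(o['tool_rot']).as_matrix(); print(o['clock'],o['eef_pos'],np.degrees(np.arctan2(q[1,0],q[0,0])),o['ft_force'])
snap('wrist','w7'); im=cv2.imread('pics/w7.png'); cv2.imwrite('pics/w7b.png',cv2.resize(im[90:260,190:320],None,fx=6,fy=3.5,interpolation=cv2.INTER_CUBIC))
```

```text
7.3833 [0.57675746 0.00379552 0.23055995] 10.597030233242805 [ 0.20696094 -0.304438   -2.19970545]
```

View pics/w7b.png

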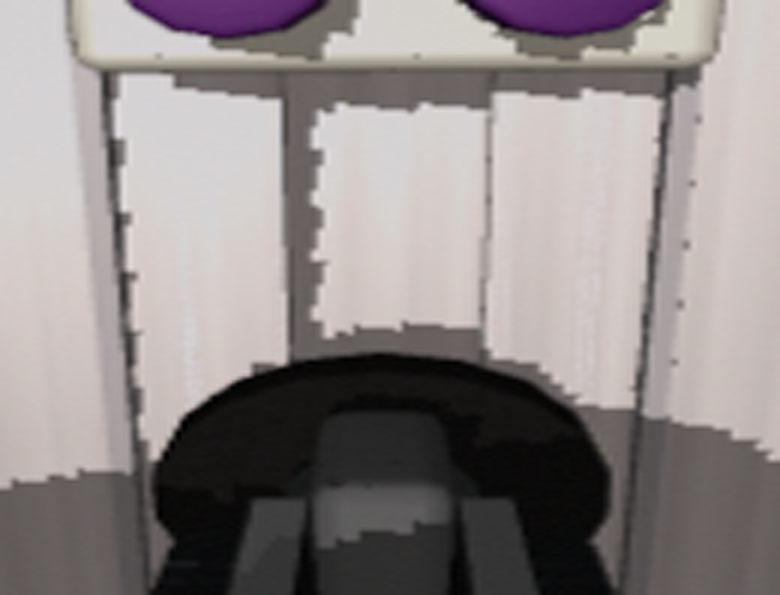

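Call:
drive_tool(
  steps=[0.0003,0,0.002,0,0,0,1,0,0,0.002,0,0,0,1,0,0,0.002,0,0,0,1,0,0,0,0,0,0,1],
)

```text
clock: 7.77
eef_pos: [0.5769, 0.0039, 0.2243]
tool_rot: [0.996, 0.092, -0.001, -0.0]
ft_force: [0.1, -0.7, -1.8]
grip_width: 0.011
```

Call:
drive_tool(
  steps=[0,0,0.002,0,0,0,1,0,0,0.002,0,0,0,1,0,0,0.002,0,0,0,1,0,0,0.002,0,0,0,1,0,0,0,0,0,0,1],
)

```text
clock: 8.18
eef_pos: [0.5771, 0.0038, 0.2166]
tool_rot: [0.996, 0.092, -0.0, 0.0]
ft_force: [-0.1, -0.1, -1.4]
grip_width: 0.0109
```

The nut is in the slot with no force. Now press.

Call:
drive_tool(
  steps=[0,0,0.002,0,0,0,1,0,0,0.002,0,0,0,1,0,0,0.002,0,0,0,1,0,0,0.002,0,0,0,1,0,0,0.001,0,0,0,1,0,0,0,0,0,0,1],
)

```text
clock: 8.68
eef_pos: [0.5772, 0.0038, 0.2091]
tool_rot: [0.996, 0.092, 0.001, 0.0]
ft_force: [-2.3, -0.3, 8.4]
grip_width: 0.0109
```

Run:
```python
from h import *
o=bot.get_obs(); print(o['ft_force'],o['eef_pos'])
snap('wrist','w8'); s=load('w8'); P=cloud(s); T=R.from_quat(o['tool_rot']); Q=T.inv().apply((P-o['eef_pos']).reshape(-1,3)).reshape(P.shape)
for v in range(170,250,6): print(v,[int(round(x*1000)) for x in Q[v,220:290:5,2]])
print('deck',np.median(P[140:160,225:238,2]),np.median(P[140:160,272:280,2]))
im=cv2.imread('pics/w8.png'); cv2.imwrite('pics/w8b.png',cv2.resize(im[90:290,170:340],None,fx=4,fy=3,interpolation=cv2.INTER_CUBIC))
```

```text
[-2.34500282 -0.33258631  8.40772728] [0.5772074  0.00383053 0.20906555]
170 [93, 93, 93, 116, 117, 119, 118, 117, 117, 117, 118, 94, 94, 93]
176 [93, 93, 93, 117, 117, 115, 117, 116, 117, 117, 118, 93, 93, 93]
182 [93, 92, 93, 98, 118, 117, 116, 117, 117, 118, 116, 94, 94, 94]
188 [94, 93, 93, 96, 118, 118, 117, 117, 116, 117, 117, 93, 92, 93]
194 [94, 93, 93, 95, 109, 110, 109, 109, 110, 110, 118, 93, 94, 94]
200 [93, 93, 92, 91, 84, 83, 82, 82, 83, 85, 89, 93, 93, 92]
206 [92, 93, 83, 80, 81, 81, 81, 81, 81, 81, 81, 82, 88, 93]
212 [90, 82, 80, 81, 81, 71, 68, 68, 68, 80, 81, 81, 81, 87]
218 [82, 80, 80, 82, 81, 63, 60, 61, 61, 80, 80, 80, 81, 81]
224 [80, 80, 81, 79, 82, 55, 53, 53, 53, 82, 82, 81, 81, 81]
230 [80, 81, 81, 81, 78, 49, 49, 48, 49, 50, 81, 80, 81, 83]
236 [82, 81, 80, 63, 63, 48, 49, 47, 47, 50, 63, 64, 80, 81]
242 [81, 66, 65, 58, -71, 48, 48, 47, 47, 50, 57, 57, 65, 63]
248 [58, 58, 50, 51, 51, 49, 48, 47, 47, 50, 52, 52, 58, 58]
deck 0.11576706396033432 0.1159658283476398
```

View pics/w8b.png

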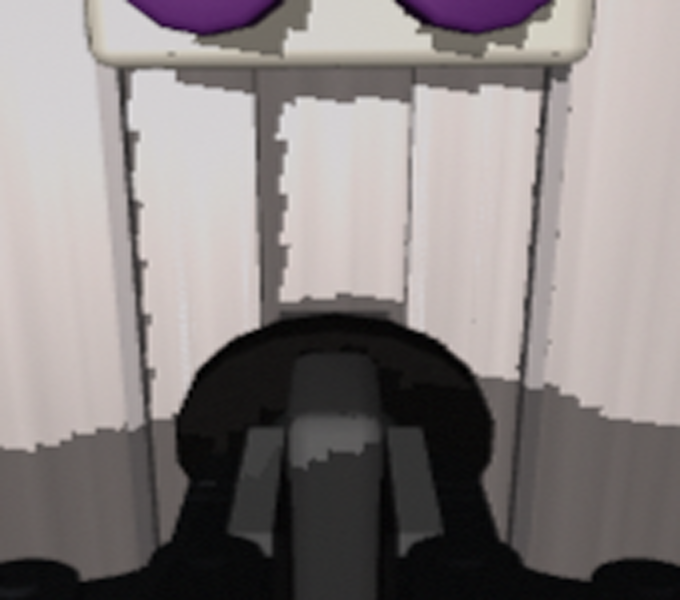

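The collar is pressed 7 mm up the stem (its top went from 88 to 81 mm ahead of the TCP), and the nut shows inside the slot. Now the quarter turn.

Call:
drive_tool(
  steps=[0,0,0,0,0,-6,1,0,0,0,0,0,-7,1,0,0,0,0,0,-7,1,0,0,0,0,0,-7,1,0,0,0,0,0,-7,1,0,0,0,0,0,-7,1,0,0,0,0,0,0,1],
)

```text
clock: 9.32
eef_pos: [0.5788, 0.004, 0.21]
tool_rot: [0.899, 0.437, 0.002, 0.001]
ft_force: [1.3, -0.4, 6.9]
grip_width: 0.0107
```

Call:
drive_tool(
  steps=[-0.0005,-0.0008,0.001,0,0,-7,1,0,0,0,0,0,-7,1,0,0,0,0,0,-7,1,0,0,0,0,0,-7,1,0,0,0,0,0,-7,1,0,0,0,0,0,-7,1,0,0,0,0,0,-6.5,1,0,0,0,0,0,0,1],
)

```text
clock: 9.98
eef_pos: [0.5778, 0.0044, 0.2091]
tool_rot: [0.641, 0.768, 0.002, 0.002]
ft_force: [-0.6, 0.2, 6.7]
grip_width: 0.0111
```

Run:
```python
from h import *
o=bot.get_obs(); q=R.from_quat(o['tool_rot']).as_matrix(); print(o['clock'],o['eef_pos'],np.degrees(np.arctan2(q[1,0],q[0,0])),o['ft_force'],o['ft_torque'],o['joint_pos'])
```

```text
9.9833 [0.57784938 0.00438322 0.20909986] 100.33559392486664 [-0.64667101  0.17163519  6.68967114] [0.25365244 0.1510635  0.08536763] [ 7.22137583e-03  4.44793545e-01  4.60114891e-02  1.16654491e+00
  9.10693574e-04 -1.73166403e-01]
```

Call:
drive_tool(
  steps=[0,-0.0006,0,0,0,0,1,0,0,-0.002,0,0,0,1,0,0,-0.002,0,0,0,1,0,0,-0.002,0,0,0,1,0,0,0,0,0,0,1,0,0,0,0,0,0,1],
)

```text
clock: 10.48
eef_pos: [0.5774, 0.0041, 0.2142]
tool_rot: [0.642, 0.767, 0.002, 0.002]
ft_force: [4.2, 0.9, 4.8]
grip_width: 0.0112
```

Call:
drive_tool(
  steps=[0,0.0005,-0.001,0,0,0,1,0,0,-0.001,0,0,0,1,0,0,0,0,0,0,1,0,0,0,0,0,0,1],
)

```text
clock: 10.82
eef_pos: [0.5773, 0.0041, 0.2145]
tool_rot: [0.642, 0.767, 0.001, 0.001]
ft_force: [6.8, 1.1, -1.6]
grip_width: 0.0108
```

Run:
```python
from h import *
o=bot.get_obs(); print(o['clock'],o['ft_force'],o['eef_pos'])
snap('wrist','w9'); s=load('w9'); P=cloud(s); T=R.from_quat(o['tool_rot']); Q=T.inv().apply((P-o['eef_pos']).reshape(-1,3)).reshape(P.shape)
for v in range(200,236,6): print(v,[int(round(x*1000)) for x in Q[v,220:290:5,2]])
im=cv2.imread('pics/w9.png'); cv2.imwrite('pics/w9b.png',cv2.resize(im,None,fx=1.5,fy=1.5,interpolation=cv2.INTER_CUBIC))
```

```text
10.8167 [ 6.7522291   1.05740003 -1.64087221] [0.57732613 0.00409349 0.21449589]
200 [-71, 99, 96, 89, 87, 87, 86, 86, 85, 88, 88, 93, 98, 99]
206 [98, 91, 87, 86, 87, 86, 87, 86, 87, 86, 86, 86, 88, 98]
212 [92, 87, 87, 87, 86, 69, 69, 68, 69, 87, 87, 87, 86, 88]
218 [86, 87, 86, 86, 86, 62, 60, 60, 61, 86, 87, 87, 85, 87]
224 [86, 86, 86, 87, 86, 54, 54, 53, 54, 86, 87, 87, 86, 88]
230 [86, 86, 86, 86, 78, 49, 48, 49, 48, 52, 86, 86, 86, 86]
```

View pics/w9b.png

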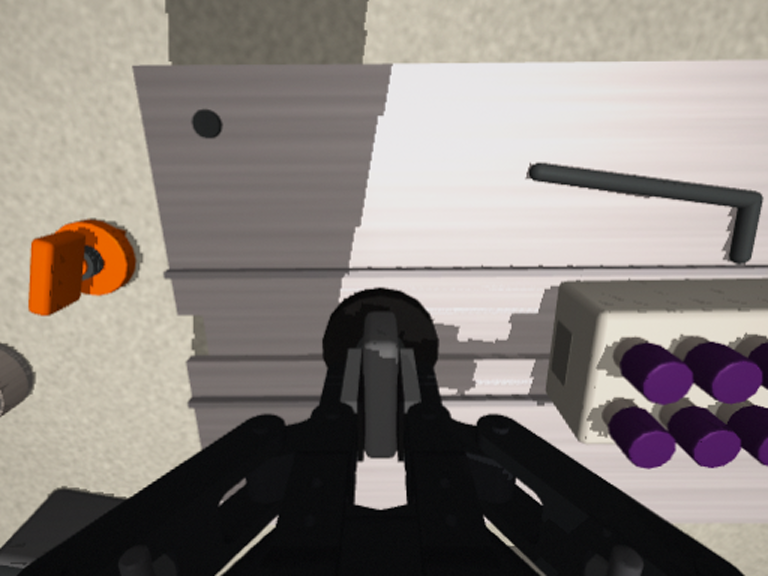

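The force flipped from +4.8 to −1.6 N while z stayed at 0.2145, and the collar is now 2 mm up the stem, so the grooves have caught the lips. I'll relieve the side load and let go.

Call:
drive_tool(
  steps=[0,0.0015,0,0,0,0,1,0,0,0,0,0,0,0,0,0,0,0,0,0,0,0,0,0,0,0,0,0,0,0,0,0,0,0,0,0,0,-0.01,0,0,0,0,0,0,-0.02,0,0,0,0,0,0,-0.02,0,0,0,0],
)

```text
clock: 11.53
eef_pos: [0.5768, 0.0041, 0.2652]
tool_rot: [0.642, 0.767, -0.001, -0.001]
ft_force: [0.2, 0.8, -0.0]
grip_width: 0.0431
```

Run:
```python
from h import *
o=bot.get_obs(); print(o['clock'],o['ft_force'],o['eef_pos'])
s=load('w9'); P=cloud(s); q=R.from_quat([.642,.767,.001,.001]); Q=q.inv().apply((P-np.array([.5773,.0041,.2145])).reshape(-1,3))*1000
v,u=np.divmod(np.arange(len(Q)),512)
m=(Q[:,2]<85)&(Q[:,2]>-60)&(np.abs(Q[:,0])<110)&(Q[:,1]>-60)
for z in range(-60,85,8):
    k=m&(Q[:,2]>=z)&(Q[:,2]<z+8)&(np.abs(Q[:,1])<40)
    if k.sum()>5: print(z,Q[k,0].min().round(),Q[k,0].max().round(),Q[k,1].min().round(),Q[k,1].max().round())
```

```text
11.5333 [ 0.20807956  0.75443455 -0.01199491] [0.5768271  0.00413838 0.26519421]
-28 -58.0 58.0 -21.0 -14.0
-20 -65.0 63.0 -19.0 -3.0
-12 -61.0 60.0 -18.0 8.0
-4 -56.0 54.0 -18.0 13.0
4 -51.0 49.0 -17.0 14.0
12 -46.0 43.0 -14.0 13.0
20 -40.0 39.0 -14.0 11.0
28 -28.0 27.0 -13.0 12.0
36 -20.0 110.0 -21.0 20.0
44 -20.0 110.0 -23.0 23.0
52 -20.0 110.0 -28.0 25.0
60 -19.0 110.0 -29.0 27.0
68 -7.0 110.0 -29.0 27.0
76 -10.0 110.0 -29.0 28.0
84 -20.0 108.0 -28.0 25.0
```

Run:
```python
from h import *
plan([.5866,-.048,.262],10.5,14,1)
snap('wrist','w10'); im=cv2.imread('pics/w10.png'); cv2.imwrite('pics/w10b.png',cv2.resize(im,None,fx=1.5,fy=1.5,interpolation=cv2.INTER_CUBIC))
```

```text
end [ 0.5866 -0.048   0.262 ] yaw 10.49
[-0.004, 0, 0, 0, 0, 6.4, 1, -0.004, 0, 0, 0, 0, 6.4, 1, -0.004, 0.001, 0, 0, 0, 6.4, 1, -0.003, 0.001, 0, 0, 0, 6.4, 1, -0.003, 0.002, 0, 0, 0, 6.4, 1, -0.003, 0.002, 0, 0, 0, 6.4, 1, -0.003, 0.002, 0, 0, 0, 6.4, 1, -0.003, 0.003, 0, 0, 0, 6.4, 1]
[-0.002, 0.003, 0.001, 0, 0, 6.4, 1, -0.002, 0.003, 0, 0, 0, 6.4, 1, -0.002, 0.004, 0.001, 0, 0, 6.4, 1, -0.001, 0.004, 0, 0, 0, 6.4, 1, -0.001, 0.003, 0.001, 0, 0.1, 6.4, 1, -0.0002, 0.0039, 0.0002, 0, 0.1, 6.4, 1]
```

View pics/w10b.png

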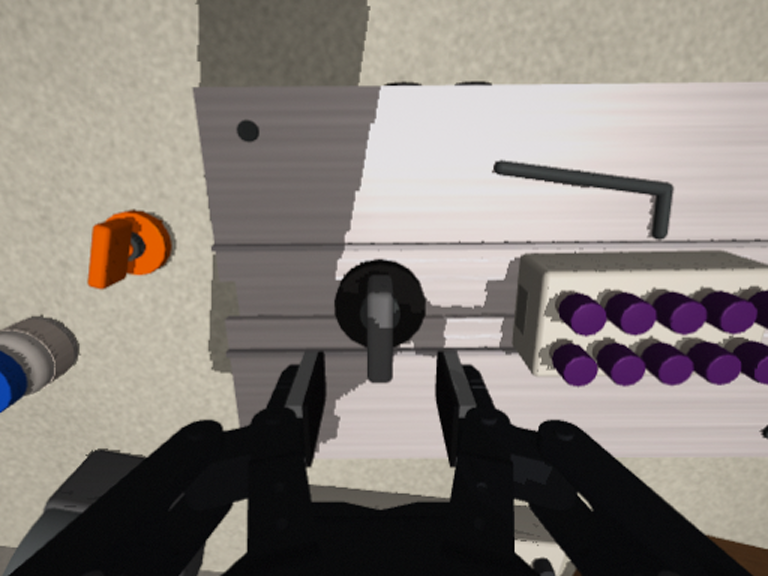

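The stop stands free in the slot, with its wing square across it and its collar at (380,305). I'll check its pose and height, then move round behind it.

Run:
```python
from h import *
s=load('w10'); P=cloud(s)
q=P[165:265,215:290].reshape(-1,3)
w=q[(q[:,2]>.160)&(q[:,2]<.175)]; print(len(w),np.median(w[:,2]),cv2.minAreaRect((w[:,:2]*1000).astype(np.float32)))
c=q[(q[:,2]>.122)&(q[:,2]<.135)]; print(len(c),np.median(c[:,2]),cv2.minEnclosingCircle((c[:,:2]*1000).astype(np.float32)))
print('deck',np.median(P[180:200,270:300,2]))
```

```text
1071 0.16693977238031316 ((577.6181030273438, 3.610187530517578), (45.59825897216797, 12.012235641479492), 10.542393684387207)
1875 0.12814877951110437 ((578.3618774414062, 3.406686782836914), 43.56999588012695)
deck 0.11605014609293074
```

Call:
drive_tool(
  steps=[-0.004,0,0,0,0,6.4,1,-0.004,0,0,0,0,6.4,1,-0.004,0.001,0,0,0,6.4,1,-0.003,0.001,0,0,0,6.4,1,-0.003,0.002,0,0,0,6.4,1,-0.003,0.002,0,0,0,6.4,1,-0.003,0.002,0,0,0,6.4,1,-0.003,0.003,0,0,0,6.4,1],
)

```text
clock: 12.25
eef_pos: [0.5828, -0.0257, 0.2656]
tool_rot: [0.911, 0.411, 0.0, 0.0]
ft_force: [-0.1, 0.3, 0.4]
grip_width: 0.0
```

Call:
drive_tool(
  steps=[-0.002,0.003,0.001,0,0,6.4,1,-0.002,0.003,0,0,0,6.4,1,-0.002,0.004,0.001,0,0,6.4,1,-0.001,0.004,0,0,0,6.4,1,-0.001,0.003,0.001,0,0,6.4,1,0,0.004,0,0,0,6.4,1,0,0,0,0,0,0,1,0,0,0,0,0,0,1],
)

```text
clock: 12.92
eef_pos: [0.5876, -0.0481, 0.2623]
tool_rot: [0.996, 0.093, 0.0, -0.0]
ft_force: [0.6, -0.2, -0.1]
grip_width: 0.0001
```

Run:
```python
from h import *
plan([.5866,-.048,.197],10.5,4,1); print(bot.get_obs()['eef_pos'])
```

```text
end [ 0.5866 -0.048   0.197 ] yaw 10.54
[0, 0, 0.016, 0, 0, 0, 1, 0, 0, 0.016, 0, 0, 0, 1, -0.001, 0, 0.017, 0, 0, 0.1, 1, 0, -0.0003, 0.0163, 0, 0, 0, 1]
[ 0.58763405 -0.04814232  0.26233434]
```

Call:
drive_tool(
  steps=[-0.0005,0,0.016,0,0,0,1,0,0,0.018,0,0,0,1,0,0,0.018,0,0,0,1,0,0,0.017,0,0,0,1,0,0,0,0,0,0,1,0,0,0,0,0,0,1],
)

```text
clock: 13.42
eef_pos: [0.5865, -0.0478, 0.1923]
tool_rot: [0.996, 0.092, -0.001, -0.0]
ft_force: [-0.5, -1.0, -0.8]
grip_width: 0.0003
```

Call:
drive_tool(
  steps=[0,-0.005,0,0,0,0,1,0,-0.005,0,0,0,0,1,0,-0.004,0,0,0,0,1,0,-0.003,0,0,0,0,1,0,-0.003,0,0,0,0,1,0,-0.003,0,0,0,0,1],
)

```text
clock: 13.92
eef_pos: [0.584, -0.0273, 0.1942]
tool_rot: [0.996, 0.091, 0.001, 0.003]
ft_force: [1.5, -6.6, 1.7]
grip_width: 0.0
```

In contact and sliding, at about 7 N. Continue.

Call:
drive_tool(
  steps=[0,-0.004,0,0,0,0,1,0,-0.005,0,0,0,0,1,0,-0.005,0,0,0,0,1,0,-0.005,0,0,0,0,1,0,-0.005,0,0,0,0,1,0,-0.005,0,0,0,0,1,0,-0.005,0,0,0,0,1,0,-0.004,0,0,0,0,1],
)

```text
clock: 14.58
eef_pos: [0.577, 0.0099, 0.1942]
tool_rot: [0.996, 0.091, 0.001, 0.003]
ft_force: [0.8, -7.5, 1.8]
grip_width: -0.0002
```

Run:
```python
from h import *
o=bot.get_obs(); q=R.from_quat(o['tool_rot']).as_matrix(); print(o['clock'],o['eef_pos'],np.degrees(np.arctan2(q[1,0],q[0,0])),o['ft_force'])
y=o['eef_pos'][1]; print('slot x here',0.5776+(0.0036-y)*.185)
snap('wrist','w11'); im=cv2.imread('pics/w11.png'); cv2.imwrite('pics/w11b.png',cv2.resize(im,None,fx=1.5,fy=1.5,interpolation=cv2.INTER_CUBIC))
```

```text
14.5833 [0.57704238 0.00994376 0.19416582] 10.408557949640425 [ 0.81793479 -7.51047845  1.80060042]
slot x here 0.5764264051003898
```

View pics/w11b.png

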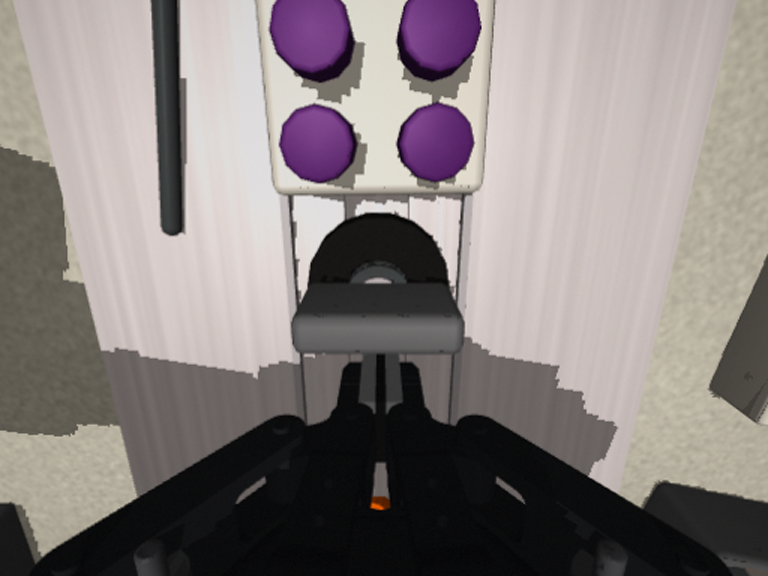

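The stop is square in the slot, with its collar top edge at (380,212), just short of the rack's end at row 193. The fingers are behind it. Continue.

Call:
drive_tool(
  steps=[0,-0.004,0,0,0,0,1,0,-0.004,0,0,0,0,1,0,-0.004,0,0,0,0,1,0,-0.004,0,0,0,0,1,0,-0.004,0,0,0,0,1,0,-0.005,0,0,0,0,1,0,-0.005,0,0,0,0,1,0,-0.005,0,0,0,0,1],
)

```text
clock: 15.3
eef_pos: [0.5708, 0.0436, 0.1942]
tool_rot: [0.996, 0.09, 0.002, 0.004]
ft_force: [2.0, -9.0, 1.6]
grip_width: 0.0001
```

Call:
drive_tool(
  steps=[0,-0.005,0,0,0,0,1,0,-0.005,0,0,0,0,1,0,-0.005,0,0,0,0,1,0,-0.005,0,0,0,0,1,0,-0.005,0,0,0,0,1,0,-0.004,0,0,0,0,1,0,-0.003,0,0,0,0,1],
)

```text
clock: 15.88
eef_pos: [0.5649, 0.0753, 0.1941]
tool_rot: [0.996, 0.09, 0.002, 0.004]
ft_force: [2.3, -10.7, 2.1]
grip_width: -0.0001
```

Run:
```python
from h import *
o=bot.get_obs(); q=R.from_quat(o['tool_rot']).as_matrix(); print(o['clock'],o['eef_pos'],np.degrees(np.arctan2(q[1,0],q[0,0])),o['ft_force'])
y=o['eef_pos'][1]; print('slot x here',0.5776+(0.0036-y)*.185)
snap('wrist','w12');snap('side','s12'); im=cv2.imread('pics/w12.png'); cv2.imwrite('pics/w12b.png',cv2.resize(im,None,fx=1.5,fy=1.5,interpolation=cv2.INTER_CUBIC))
crop('s12','s12c',220,90,330,210,6)
```

```text
15.8833 [0.56491862 0.07526191 0.19413019] 10.3832115188808 [  2.26076857 -10.70030126   2.13619067]
slot x here 0.5643425465991609
```

View pics/w12b.png

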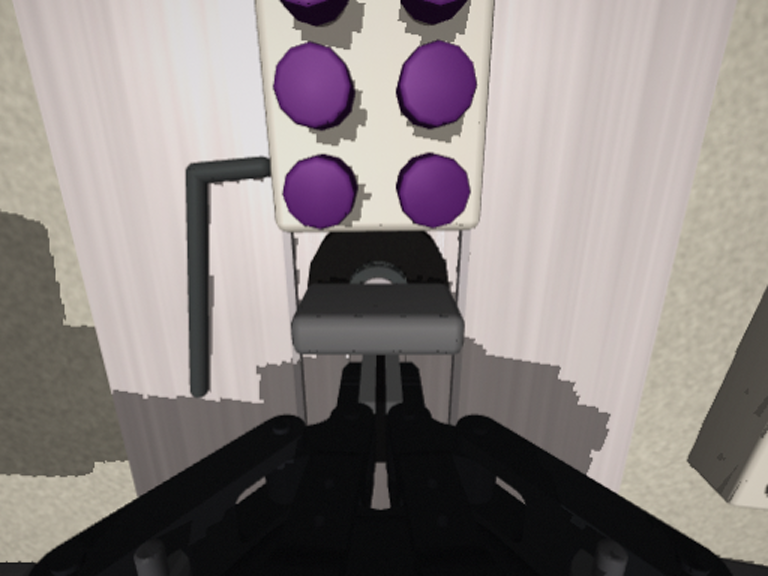

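View pics/s12c.png

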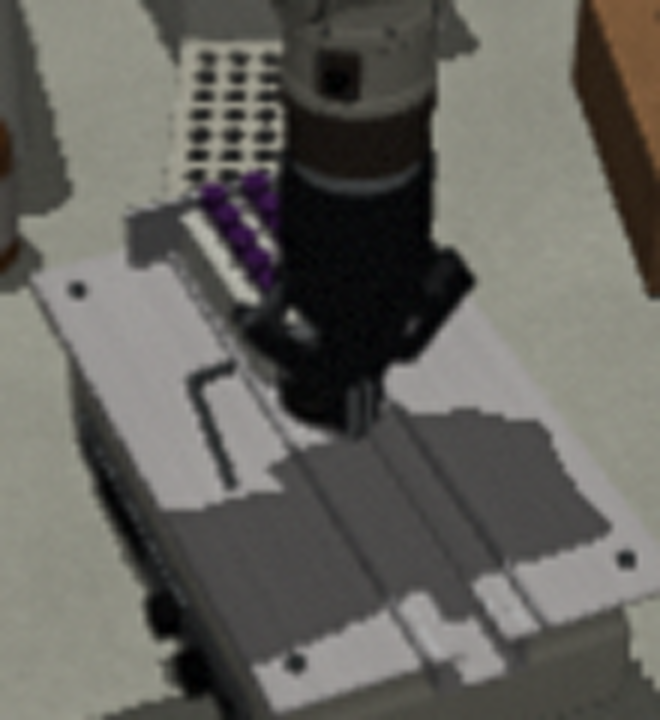

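The rack moves with the stop, and about 12 mm remain. The hex key hasn't moved. Creep forward and watch the force.

Call:
drive_tool(
  steps=[0,-0.003,0,0,0,0,1,0,-0.003,0,0,0,0,1,0,-0.002,0,0,0,0,1,0,-0.002,0,0,0,0,1],
)

```text
clock: 16.32
eef_pos: [0.5631, 0.0848, 0.1941]
tool_rot: [0.996, 0.09, 0.002, 0.004]
ft_force: [2.3, -9.8, 2.9]
grip_width: 0.0001
```

Call:
drive_tool(
  steps=[0,-0.002,0,0,0,0,1,0,-0.001,0,0,0,0,1,0,-0.001,0,0,0,0,1,0,-0.001,0,0,0,0,1],
)

```text
clock: 16.65
eef_pos: [0.5624, 0.0885, 0.1942]
tool_rot: [0.996, 0.09, 0.002, 0.005]
ft_force: [3.3, -15.8, 2.0]
grip_width: 0.0
```

Call:
drive_tool(
  steps=[0,-0.001,0,0,0,0,1,0,-0.001,0,0,0,0,1,0,0,0,0,0,0,1],
)

```text
clock: 16.9
eef_pos: [0.5623, 0.0889, 0.1942]
tool_rot: [0.996, 0.089, 0.002, 0.007]
ft_force: [2.8, -18.4, 3.1]
grip_width: -0.0002
```

Run:
```python
from h import *
o=bot.get_obs(); print(o['clock'],o['eef_pos'],o['ft_force'])
snap('side','s13'); crop('s13','s13c',230,100,300,180,8)
```

```text
16.9 [0.56233917 0.08893287 0.1942086 ] [  2.75225784 -18.42422953   3.08428379]
```

View pics/s13c.png

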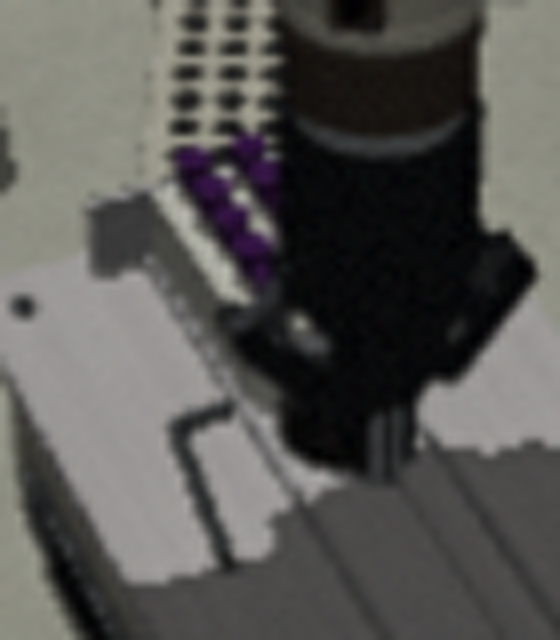

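The push stalls at 18 N: the tool moved 0.4 mm for 2 mm commanded. In the side view the rack's front meets the fence. Back off, lift and check.

Call:
drive_tool(
  steps=[0,0.003,0,0,0,0,1,0,0.005,0,0,0,0,1,0,0.01,0,0,0,0,1,0,0.01,0,0,0,0,1,0,0.005,-0.03,0,0,0,1,0,0,-0.04,0,0,0,1,0,0,-0.04,0,0,0,1,0,-0.02,-0.03,0,0,0,1],
)

```text
clock: 17.62
eef_pos: [0.5639, 0.079, 0.3361]
tool_rot: [0.996, 0.089, 0.001, 0.001]
ft_force: [1.2, 1.1, 1.9]
grip_width: 0.0001
```

Call:
drive_tool(
  steps=[0,-0.04,-0.01,0,0,0,1,0,-0.04,0,0,0,0,1,0,-0.02,0,0,0,0,1,0,0,0,0,0,0,1,0,0,0,0,0,0,1],
)

```text
clock: 18.03
eef_pos: [0.5445, 0.181, 0.3427]
tool_rot: [0.996, 0.093, -0.0, 0.0]
ft_force: [1.1, -0.4, -0.1]
grip_width: -0.0003
```

Run:
```python
from h import *
o=bot.get_obs(); print(o['clock'],o['eef_pos'],o['ft_force'])
snap('wrist','w14'); im=cv2.imread('pics/w14.png'); cv2.imwrite('pics/w14b.png',cv2.resize(im,None,fx=1.5,fy=1.5,interpolation=cv2.INTER_CUBIC))
```

```text
18.0333 [0.54451697 0.18099167 0.34273236] [ 1.0963319  -0.40230405 -0.09592538]
```

View pics/w14b.png

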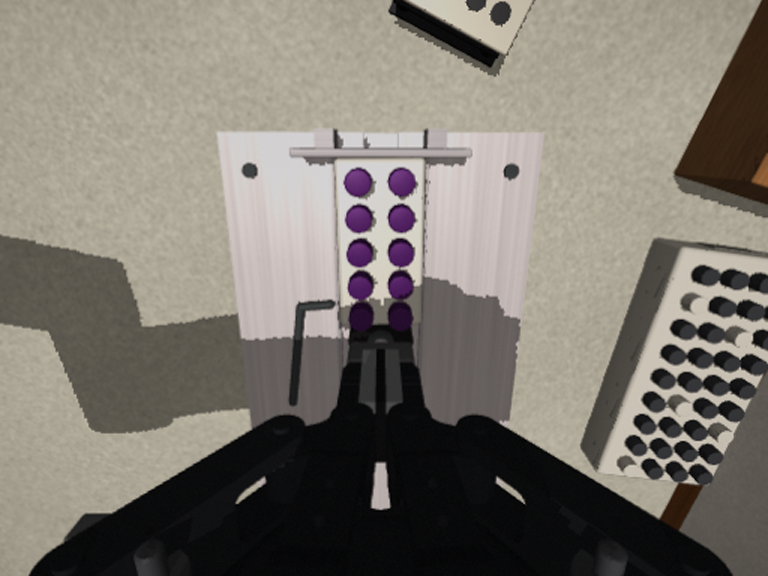

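The rack's front edge meets the fence at about (380,157). The fingers hide the stop, so I'll step back to check how snug it sits.

Call:
drive_tool(
  steps=[0,0.03,0,0,0,0,1,0,0.03,0.01,0,0,0,1,0,0.03,0.01,0,0,0,1,0,0.01,0,0,0,0,1,0,0,0,0,0,0,1,0,0,0,0,0,0,1],
)

```text
clock: 18.58
eef_pos: [0.5633, 0.0805, 0.3231]
tool_rot: [0.996, 0.09, -0.0, -0.0]
ft_force: [0.2, -0.1, -0.4]
grip_width: 0.0
```

Run:
```python
from h import *
o=bot.get_obs(); print(o['clock'],o['eef_pos'])
snap('wrist','w15'); snap('side','s15')
a=cv2.imread('pics/w14.png')[85:140,200:310]; b=cv2.imread('pics/w15.png')[50:250,170:340]
cv2.imwrite('pics/w14c.png',cv2.resize(a,None,fx=7,fy=7,interpolation=cv2.INTER_CUBIC))
cv2.imwrite('pics/w15c.png',cv2.resize(b,None,fx=3,fy=3,interpolation=cv2.INTER_CUBIC))
s=load('w15'); P=cloud(s); q=P[20:250,170:340].reshape(-1,3); sl=np.array([-.182,.983])
def al(p): return (p[...,:2]-np.array([.5776,.0036]))@sl
w=q[(q[:,2]>.160)&(q[:,2]<.170)]; d=np.abs((w[:,:2]-[.5776,.0036])@[.983,.182]); w=w[d<.03]; t=al(w); 
c=q[(q[:,2]>.1245)&(q[:,2]<.132)]; d=np.abs((c[:,:2]-[.5776,.0036])@[.983,.182]); c=c[d<.027]; tc=al(c); print('collar',tc.min(),tc.max(),len(tc))
r=q[(q[:,2]>.150)&(q[:,2]<.157)]; d=np.abs((r[:,:2]-[.5776,.0036])@[.983,.182]); r=r[d<.028]; tr=al(r); print('rack top',np.percentile(tr,[0,1,2,5,50,100]))
print('wing',np.percentile(t,[1,50,99]))
```

```text
18.5833 [0.56326114 0.08048193 0.32306157]
collar 0.095739327701726 0.14376189649882043 1153
rack top [0.1250453  0.12576815 0.14596061 0.14768176 0.18277397 0.21550465]
wing [0.11472071 0.12160004 0.19639138]
```

View pics/w15c.png

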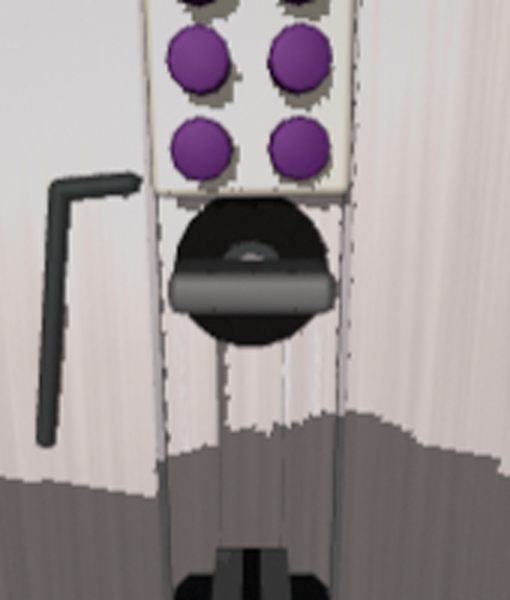

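View pics/w14c.png

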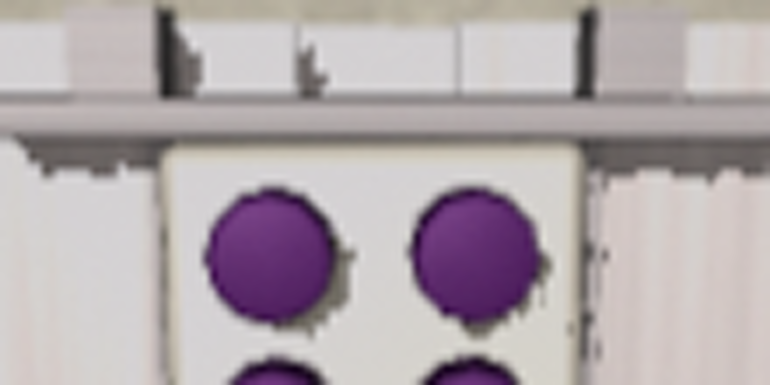

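Run:
```python
from h import *
s=load('w14'); sl=np.array([-.182,.983]); al=lambda p:(p[:2]-np.array([.5776,.0036]))@sl
print('fence face',al(pz(s,254,85+137/7,.152)),'rack front (rounded)',al(pz(s,254,85+146/7,.154)))
s=load('w15'); print('rack back top', al(pz(s,254,50+193/3,.154)), 'rack back pts',[al(pz(s,170+x/3,50+193/3,.154)).round(4) for x in (165,250,340)], 'collar rear',al(pz(s,170+250/3,50+345/3,.128)))
print('wing', [al(pz(s,170+x/3,50+y/3,.167)).round(4) for x,y in ((172,312),(330,312),(172,270),(332,270))])
```

```text
fence face 0.2551224720949064 rack front (rounded) 0.2540800099859723
rack back top 0.1458972257786822 rack back pts [np.float64(0.146), np.float64(0.1459), np.float64(0.1458)] collar rear 0.09616682984185183
wing [np.float64(0.115), np.float64(0.1149), np.float64(0.1265), np.float64(0.1264)]
```

Every distance agrees: from rack back to fence face is about 109–110 mm, and collar rear plus 50 mm comes to 0.146 m, which is the rack's back. Handing in.

```bash
python3 -c "
from h import *
print(job_done()); print(bot.get_obs()['clock'])"
```

```text
the job is handed in; nothing more can be done
None
the job is handed in; nothing more can be done
```

The stop is locked in the slot and the rack is home against the fence. I handed the job in at about 19 s on the robot's clock, with the arm clear of everything.

**What I did:**
- **Insertion:** I picked up the grey-winged stop with the black collar and lowered its nut into the slot about 77 mm behind the rack. The first try landed on a lip with 24 N because the stop was about 1.5 mm off centre. I backed off, re-centred it from the picture, and it went in with no force.
- **Locking:** I pressed it 7 mm and gave it a quarter turn. As I raised it, it stopped rising at the expected height and the upward spring force vanished, which showed the grooves had caught the lips.
- **Pushing home:** With closed fingers low behind the collar, I pushed until it stalled at 18 N.

**Last checks:**
- **Stop:** After release, and before the push, the wing was square across the slot at 10.5° and its top was 51 mm above the deck, as it should be when caught. In the last picture it was still square.
- **Snug fit:** The collar's front edge is within about 0.5 mm of the rack's back.
- **Rack:** The distance from the rack's back to the fence is about 109 mm against a rack length of 110 mm, so it is flush within measuring error.
- **Other things:** The hex key and the other things I could see appeared unmoved; I did not measure them.
- **Disagreement:** The top camera put the slot about 4 mm away from where the wrist camera did. I used the wrist camera, and the insertion confirmed it.

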